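# Dent test of a steel coupon in the locking-plier hardness clamp

### The job

Lay the longer of the two flat steel coupons on the rest of the plier-type hardness clamp and slide it home between the open jaws until it presses lightly against the end stop; then squeeze the two handles together until the toggle snaps over centre and the clamp stays locked on its own. Take your hands off for a good three seconds so that the ball makes its dent, then flick the release lever so that the jaw springs fully open, and leave the coupon lying home on the rest. Work gently: do not force the stop, the handles or the lever, do not shove the clamp along the bench (it stands loose on rubber feet), and leave the other things where they are.

Things in the scene. Friction and masses are not known exactly. Their poses are not given: they have to be found in the camera images.
- tester: Plier-type hardness clamp: bare steel locking pliers lying flat on a grey base plate 250 x 100 mm, top 18 mm above the bench, standing loose on rubber feet; 2.8 kg, slides at about 15 N, swings round at about 8 N at its ends. Origin at bench height. x runs along the pliers from handles to jaw mouth, y from the fixed jaw and handle to the moving ones, z up. Working parts lie 51 mm high.
- seat_mid (a point): Point fixed to the clamp: where the centre of the coupon lies when it is home, flat on the rest, one end against the end stop and one long edge against the fixed jaw. Axes as the clamp's: the coupon's length lies along x, its 24 mm width along y; it slides home along -x. 51 mm high.
- coupon_mid (a point): Centre of the longer flat steel coupon, dark grey with a small paper tag, 24 x 70 x 10 mm (its x, y, z), 0.13 kg, flat on the bench at the start. It may go in either way round.
- short_mid (a point): Centre of the shorter flat steel coupon, paler, 20 x 55 x 12 mm, lying flat near the longer one. Not to be disturbed.
- fixed_grip (a point): Point in the middle of the fixed handle (a bar with a black dipped grip, 12 mm thick in y and 16 mm high, along the clamp's x from -76 to -176 mm), 51 mm high; axes as the clamp's. Squeeze here. It does not give: only the moving handle comes towards it.
- moving_grip (a point): Point in the middle of the moving handle (a black-gripped bar 12 mm thick, 16 mm high), 72 mm from its pivot, opposite fixed_grip; 51 mm high. Open, the two points are 57 mm apart (69 mm over the outer faces); locked, 28 mm (40 mm over the outer faces), always along the clamp's y. Squeezing here takes 3 N at first and 10 to 18 N before it snaps over centre; do not go beyond 25 N.
- handle (a joint): Angle of the moving handle: 0 fully open (a spring holds it there), 0.31 dead centre, 0.40 locked against its stop. With a coupon home the ball meets it at about 0.07; past dead centre it stays locked by itself.
- lever_tip (a point): Middle of the thumb pad of the release lever, a dark bar 7 mm thick, 14 mm high, 28 mm long, beyond the ends of both handles, 51 mm high. Locked, it lies near x -209, y -29 mm of the clamp. Push it along the clamp's +y (away from the fixed handle's side): 1 to 4 N over some 30 mm, then the handle springs open and carries it on along +y to y = +30 mm.
- release_lever (a joint): Angle of the release lever in the moving handle: 0 at rest, up to 0.6 pushed towards the handle; its nose meets the fixed handle after about 0.14 when the clamp is locked. Springs back to 0.
- microscope: Black hand reading microscope, 126 x 56 x 49 mm, lying beyond the handles. Bystander; origin at its underside.
- spare_indenter: Small black ball indenter, 23 x 23 x 36 mm, standing behind the clamp. Bystander; origin at its underside.
- ref_disc: Round pale hardness block, 60 mm across, 16 mm high, behind the clamp. Bystander; origin at its underside.
- magnifier: Black stand loupe, 37 mm across, 34 mm high. Bystander; origin at its underside.
- end_stop: End stop between the jaws, a dark block 19 mm wide held by a small thumb screw. Origin in the middle of its face, the plane x = 28 mm of the clamp's frame, 51 mm high; axes as the clamp's. Feel for it: press the coupon on it with 3 to 8 N; more than 12 N would shift its setting.
- anvil (a point): Middle of the fixed jaw's face, the plane y = -12 mm of the clamp's frame, at the ball's place x = 45 mm, 51 mm high; axes as the clamp's. The fixed jaw runs from x = 16 to 60 mm and stands 38 to 60 mm high. All is open above and towards +x; the moving jaw reaches to x = 56 mm, its top is 60 mm high.
- rest_front (a point): Front end of the rest, at its top, 46 mm high; axes as the clamp's. The rest is a steel tongue 14 mm wide (clamp y -7 to +7 mm) from x = 25 to 78 mm of the clamp. Beyond x = 61 mm nothing stands beside it, so that a coupon wider than the rest can be held by its outer end.
- spindle: Ball spindle in the moving jaw, pressing along the clamp's -y. The ball sits at x = 45 mm of the clamp, 51 mm high; open, it leaves about 30 mm to the fixed jaw. The body's origin lies at the moving jaw's pivot, 56 mm from the ball.
- long_coupon: The longer coupon itself; origin at the centre of its underside, 5 mm under coupon_mid, same axes.
Not all that is in view belongs to the job. What is shaped like the long_coupon but brown or red is not meant.

How it is judged:
By the outcome, as a careful person would: the job done as asked, in the order asked, and still so for the second after the job is handed in, with the robot touching nothing.
It also fails if it takes over 72 s, if anything falls off the work surface, if the arm or the gripper's body presses on something with over 40 N, if the wrist force passes 120 N, or if a joint passes its speed limit or range.

### The arm

A 7-joint arm with a two-finger parallel gripper is mounted at the origin on a cart in front of the work surface, level with it; the furniture and walls round the work are solid. World frame = base frame: x ahead of the robot, y to its left, z up, the work surface at z = 0. Lengths are in m, angles in rad, forces in N, time in s.
With the tool pointing down it reaches from about 0.425 to 0.875 m from the base axis. Payload 8.4 kg.
Tool frame: the origin (TCP) lies at the very end of the fingers, on their centre line; the grasp point (between the pads) lies 19 mm behind it; z points along the fingers, x is the direction in which the jaws open and shut, and the axes are right-handed (so a half turn about z gives the same grasp; the last joint's range is limited). The gripper opens to 85 mm and grips with 20 to 120 N. Pads are 22 mm wide; open, the fingers measure 114 mm over their backs; the gripper's body (76 mm by 85 mm) begins 54 mm behind the grasp point. The pads swing forward as they close: fully open they stand 13 mm farther back than shut.
Start: joints at [-1.304, 0.333, 0.04, 1.465, -0.013, 1.343, -0.059], TCP at [0.233, 0.607, 0.231] pointing down, gripper open.
Joint ranges: [-2.58, 2.58], [-0.38, 2.09], [-1.3, 1.39], [0.25, 2.4], [-1.5, 4.64], [0.08, 2.09], [-2.65, 2.65]. Speed limits (rad/s): [2.22, 2.22, 2.79, 2.79, 3.14, 3.14, 3.14].

### API

Orientations are given as [roll, pitch, yaw] about the fixed x, y, z axes, in that order (R = Rz(yaw) Ry(pitch) Rx(roll)).
In Python, from bench import readout, imaging, robot, look_for, spot_point gives the robot as it stands. The module is installed in compiled form; this text tells all that it offers.
- The arm moves only by the tool drive_tool, never from a script. Its argument "steps" is a list of rows, each a list of 7 numbers: the shift along the tool's x, y, z in m, then the turn, a rotation vector about the tool's x, y, z in degrees, then the opening, from 0 (shut) to 1 (fully open). A call has 1 to 12 rows; each row is the pose to reach, as a shift and turn from the pose measured when the call began, along the tool's axes at that moment; what a row does not reach only later rows make up. A row lasts 1/12 s, in which the tool goes at most 41.7 mm and 7.16 degrees, less where a joint would pass 70% of its speed; a pose out of reach is approached as far as the arm can. A call with a gripper value outside its range is refused whole. The fingers move at their own pace and stop on an object; the grip force is fixed at half the most. Time passes only in rows, so rows that repeat a pose let the fingers close. It gives the time, the measured TCP pose, the force and the opening at its end, in the units of the state.
- readout.observe(): the state, without advancing time (a new reading comes with each control period).
- imaging.camera(name): name is "scene" or "side" or "wrist"; returns a dict with "color" (480x640x3 uint8, red, green, blue), "intrinsics" (3x3 intrinsics, pixels), "R" (3x3) and "t" (3): a world point X has camera coordinates R X + t. Camera axes: x right, y down, z forward; pixel columns grow to the right and rows downward; lengths in m; the calibration is good to about 2 mm. A picture is of the moment at which its call begins. There is no depth.
- robot.close_job(): hands the job in, once; it reports no verdict.
Trained networks look in the newest picture that a camera, given by its name, has taken for a name from the list of things; names that differ only in an ending like _2 or _b are one class to them, and where a whole thing is asked for, a point or a joint stands for the part that bears it (a point fixed in the world has none). Each returns a list of dicts, best first, with "score" (0 to 1); they miss things now and then, are a little off and sometimes report something else, mostly with a low value. They report only what shows in the picture. A call takes as long as a camera call. They do not tell look-alikes from the thing itself.
- look_for(label, camera): "rect" ([centre column, centre row, width, height] in pixels, round what is visible of it).
- spot_point(label, camera): "at" ([column, row] in pixels: a listed point, or the origin of a listed thing).
The state is a dict: "time": time; "joints": joint angles; "qvel": joint speeds; "effort": joint torques, N m; "tool_pos": TCP position; "orientation": TCP orientation; "contact_force": force on the tool from outside, world axes, zero at the start; "wrist_torque": the same for the moment, N m; "width": opening from 0.0 (shut) to 1.0 (fully open).
Only numpy, scipy, OpenCV 4.12 (cv2) and the standard library are available. Lean on these libraries where they do the work, as an engineer would, in place of code of your own. Each camera call takes 0.05 s, during which the arm holds its last target.

## Working session

There is one attempt and no reset: what is moved stays moved. The work goes in short steps, Python scripts to look and compute and a tool call to move; the robot and the scene stay as the last step left them, time stands still between calls to the robot, and variables do not carry over. Pictures are saved under pics/ and viewed, and the job is handed in when it is done.

Besides the shell and the picture viewer there is one more tool, called after ">>>" by a JSON object that holds its "op" and its "data". drive_tool: Moves the arm, as the interface text tells. Its arguments: {"type":"object","properties":{"steps":{"type":"array"}},"required":["steps"]}

```bash
mkdir -p pics; cat > h.py <<'E'
import numpy as np, cv2
from bench import readout, imaging, robot, look_for, spot_point
def snap(n,f=None):
    c=imaging.camera(n)
    if f: cv2.imwrite('pics/'+f,cv2.cvtColor(c['color'],cv2.COLOR_RGB2BGR))
    return c
def ray(c,px,z):
    K=np.array(c['intrinsics']);R=np.array(c['R']);t=np.array(c['t'])
    d=R.T@np.linalg.solve(K,[px[0],px[1],1.]);o=-R.T@t
    return o+d*(z-o[2])/d[2]
def proj(c,X):
    p=np.array(c['intrinsics'])@(np.array(c['R'])@np.array(X)+np.array(c['t']));return p[:2]/p[2]
E
python3 - <<'E'
from h import *
np.set_printoptions(precision=4,suppress=True)
print(readout.observe())
Z=dict(seat_mid=.051,coupon_mid=.005,short_mid=.006,fixed_grip=.051,moving_grip=.051,lever_tip=.051,end_stop=.051,anvil=.051,rest_front=.046,tester=0,microscope=0,spare_indenter=0,ref_disc=0,magnifier=0)
for n in ['scene','side','wrist']:
    c=snap(n,n+'0.png'); print(n,-np.array(c['R']).T@c['t'])
    for k,z in Z.items():
        for d in spot_point(k,n)[:3]:
            print(k,round(d['score'],2),np.round(d['at']),ray(c,d['at'],z)[:2])
E
```

```text
{'time': 0.0, 'joints': array([-1.3042,  0.3339,  0.0399,  1.4663, -0.0134,  1.3433, -0.0585]), 'qvel': array([-0.0006, -0.0013,  0.0002,  0.0022,  0.0003, -0.0016, -0.0013]), 'effort': array([ -0.    , -65.8572,   1.3655, -40.5544,   0.0168,   0.0128,
        -0.    ]), 'tool_pos': array([0.2324, 0.6065, 0.2304]), 'orientation': array([3.1415, 0.0017, 1.205 ]), 'contact_force': array([-0.2516, -0.1522, -0.3177]), 'wrist_torque': array([0.0432, 0.0273, 0.0693]), 'width': 0.9994877481281719}
scene [-0.4901  0.6942  1.149 ]
seat_mid 0.74 [345. 238.] [ 0.5508 -0.1193]
coupon_mid 0.74 [384. 265.] [ 0.4403 -0.1771]
coupon_mid 0.59 [388. 244.] [ 0.5067 -0.2416]
coupon_mid 0.51 [384. 222.] [ 0.5936 -0.2962]
fixed_grip 0.94 [284. 270.] [0.5293 0.094 ]
moving_grip 0.96 [275. 255.] [0.5943 0.0837]
lever_tip 0.49 [253. 271.] [0.5714 0.1641]
end_stop 0.38 [334. 240.] [ 0.5603 -0.0886]
anvil 0.91 [340. 241.] [ 0.5504 -0.1011]
anvil 0.73 [208. 327.] [0.457  0.3493]
rest_front 0.96 [346. 235.] [ 0.5654 -0.1339]
tester 0.71 [332. 260.] [ 0.5396 -0.0686]
tester 0.46 [340. 245.] [ 0.584  -0.1258]
micr
[... 470 characters left out ...]
-0.3117]
short_mid 0.88 [240. 384.] [ 0.449  -0.3556]
fixed_grip 0.89 [302. 213.] [0.5367 0.0761]
moving_grip 0.82 [330. 213.] [0.6027 0.0776]
moving_grip 0.72 [311. 280.] [ 0.5658 -0.145 ]
lever_tip 0.48 [320. 191.] [0.5765 0.1644]
end_stop 0.56 [312. 259.] [ 0.5649 -0.0828]
anvil 0.94 [302. 268.] [ 0.5464 -0.1094]
anvil 0.42 [358. 328.] [ 0.6551 -0.2637]
rest_front 0.8 [310. 280.] [ 0.5635 -0.1396]
tester 0.75 [308. 270.] [ 0.5548 -0.0633]
microscope 0.7 [300. 173.] [0.518  0.3221]
spare_indenter 0.51 [375. 291.] [ 0.6994 -0.1234]
ref_disc 0.79 [358. 331.] [ 0.6597 -0.2291]
ref_disc 0.17 [312. 267.] [ 0.5646 -0.0536]
magnifier 0.66 [375. 402.] [ 0.6814 -0.3796]
wrist [0.1638 0.6335 0.3741]
```

View pics/side0.png

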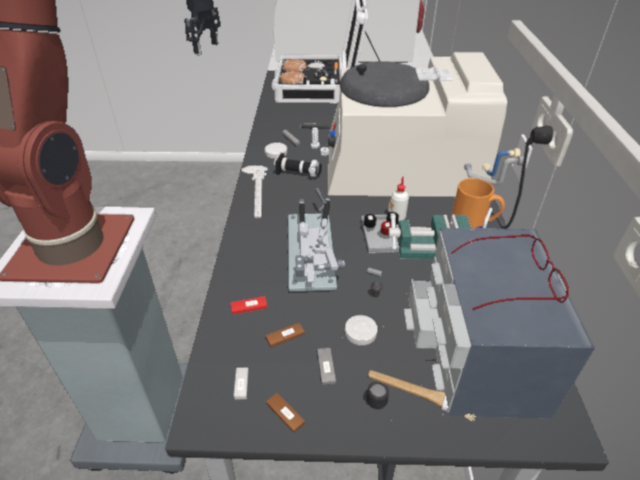

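View pics/scene0.png

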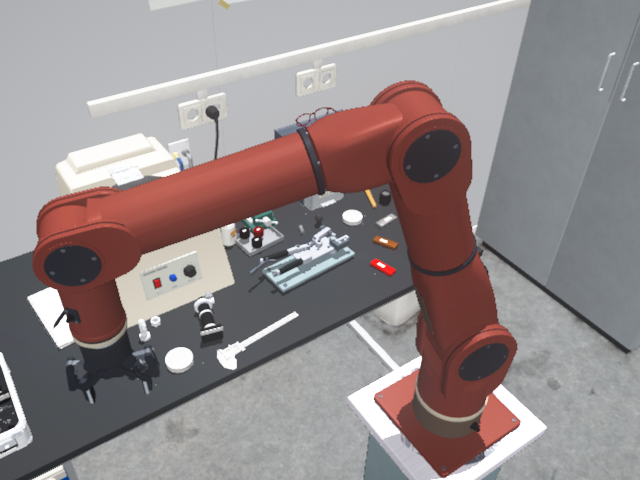

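```bash
python3 - <<'E'
import cv2
a=cv2.imread('pics/side0.png')[290:440,190:430]
cv2.imwrite('pics/crop1.png',cv2.resize(a,None,fx=3.3,fy=3.3,interpolation=cv2.INTER_CUBIC))
E
```

```text
(no output)
```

View pics/crop1.png

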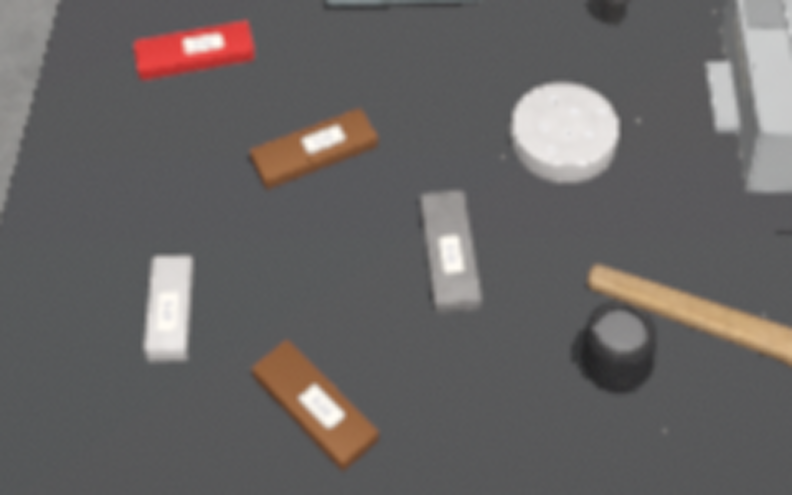

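The longer coupon is the dark grey block at (327,365) in the side view. The red one (249,305) and the brown ones (285,335) and (285,411) are decoys, and the pale one (241,383) is the short coupon. The crop confirms the grey one has a tag. Next I'll move to look at the clamp from above.

```bash
cat >> h.py <<'E'
from scipy.spatial.transform import Rotation as Ro
def rel(pos,rpy):
    s=readout.observe(); R=Ro.from_euler('xyz',s['orientation']); T=Ro.from_euler('xyz',rpy)
    d=R.inv().apply(np.array(pos)-s['tool_pos']); r=np.degrees((R.inv()*T).as_rotvec())
    print('shift',np.round(d,4),'rot',np.round(r,2),'rows',np.linalg.norm(d)/.0417,np.linalg.norm(r)/7.16)
E
python3 - <<'E'
from h import *
rel([.54,-.05,.29],[np.pi,0,0])
E
```

```text
shift [-0.5035  0.5222 -0.0587] rot [ 0.    0.   69.04] rows 17.45219530098808 9.642557614167332
```

>>> {"op": "drive_tool", "data": {"steps": [[-0.25,0.26,-0.05,0,0,35,1],[-0.25,0.26,-0.05,0,0,35,1],[-0.25,0.26,-0.05,0,0,35,1],[-0.25,0.26,-0.05,0,0,35,1],[-0.25,0.26,-0.05,0,0,35,1],[-0.25,0.26,-0.05,0,0,35,1],[-0.504,0.522,-0.059,0,0,69,1],[-0.504,0.522,-0.059,0,0,69,1],[-0.504,0.522,-0.059,0,0,69,1],[-0.504,0.522,-0.059,0,0,69,1],[-0.504,0.522,-0.059,0,0,69,1],[-0.504,0.522,-0.059,0,0,69,1]]}}

```text
time: 3.25
tool_pos: [0.4437, 0.1545, 0.279]
orientation: [-3.141, -0.001, -0.006]
contact_force: [0.5, 1.0, 0.6]
width: 0.995
```

```bash
python3 - <<'E'
from h import *
rel([.54,-.05,.29],[np.pi,0,0])
E
```

```text
shift [ 0.0975  0.2039 -0.0111] rot [-0.05 -0.03 -0.32] rows 5.426619848433901 0.04593025543499108
```

>>> {"op": "drive_tool", "data": {"steps": [[0.098,0.204,-0.011,0,0,0,1],[0.098,0.204,-0.011,0,0,0,1],[0.098,0.204,-0.011,0,0,0,1],[0.098,0.204,-0.011,0,0,0,1],[0.098,0.204,-0.011,0,0,0,1],[0.098,0.204,-0.011,0,0,0,1],[0.098,0.204,-0.011,0,0,0,1],[0.098,0.204,-0.011,0,0,0,1]]}}

```text
time: 3.92
tool_pos: [0.5407, -0.0515, 0.2898]
orientation: [-3.141, -0.001, -0.009]
contact_force: [0.3, 1.0, -0.6]
width: 0.996
```

```bash
python3 - <<'E'
from h import *
np.set_printoptions(precision=4,suppress=True)
c=snap('wrist','w1.png'); np.save('w1.npy',c,allow_pickle=True)
print(-np.array(c['R']).T@c['t'],c['R'])
Z=dict(seat_mid=.051,fixed_grip=.051,moving_grip=.051,lever_tip=.051,end_stop=.051,anvil=.051,rest_front=.046)
for k,z in Z.items():
  for d in spot_point(k,'wrist')[:2]: print(k,round(d['score'],2),np.round(d['at']),ray(c,d['at'],z)[:2])
E
```

```text
[0.5406 0.0218 0.4326] [[ 1.     -0.009   0.0004]
 [-0.0087 -0.9579  0.2868]
 [-0.0022 -0.2868 -0.958 ]]
seat_mid 0.96 [331. 270.] [ 0.5622 -0.1256]
fixed_grip 0.92 [298.  52.] [0.5319 0.0788]
moving_grip 0.76 [364.  46.] [0.5895 0.0828]
end_stop 0.85 [328. 236.] [ 0.5594 -0.0903]
anvil 0.72 [319. 252.] [ 0.55   -0.1066]
rest_front 0.75 [331. 280.] [ 0.5622 -0.1395]
rest_front 0.62 [356. 394.] [ 0.5919 -0.28  ]
```

View pics/w1.png

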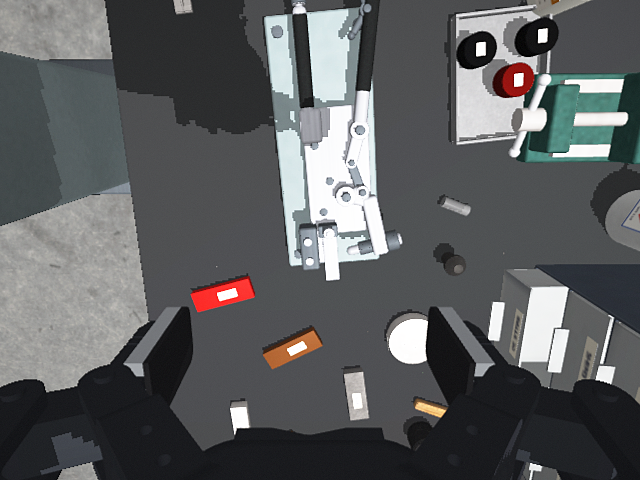

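```bash
python3 - <<'E'
import cv2
a=cv2.imread('pics/w1.png')
cv2.imwrite('pics/crop2.png',cv2.resize(a[170:300,260:420],None,fx=4.6,fy=4.6,interpolation=cv2.INTER_CUBIC))
E
```

```text
(no output)
```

View pics/crop2.png

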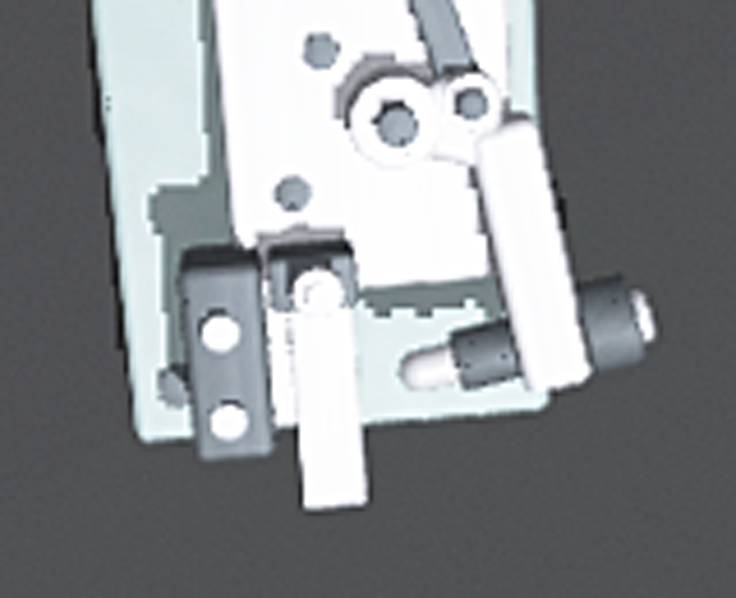

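```bash
python3 - <<'E'
from h import *
np.set_printoptions(precision=4,suppress=True)
c=np.load('w1.npy',allow_pickle=True).item()
for n,p,z in [('restL',(326.3,280.4),.046),('restR',(339.8,279.3),.046),('jaw far',(315.4,228.3),.06),('jaw near',(319.1,268.3),.06),('plate BL',(290,265.7),.018),('plateTL',(264,17),.018),('plateBR',(379.1,258),.018)]:
    print(n,ray(c,p,z)[:2])
# rigid fit
src=np.array([[63,0],[28,0],[45,-12],[78,0]])/1000; dst=np.array([[.5622,-.1256],[.5594,-.0903],[.55,-.1066],[.5622,-.1395]])
a=src-src.mean(0);b=dst-dst.mean(0)
th=np.arctan2((a[:,0]*b[:,1]-a[:,1]*b[:,0]).sum(),(a*b).sum());print(np.degrees(th))
for yaw in [th,np.radians(-85),np.radians(-84)]:
    R=np.array([[np.cos(yaw),-np.sin(yaw)],[np.sin(yaw),np.cos(yaw)]])
    print(np.degrees(yaw),dst-src@R.T)
    for k,f in dict(fix=(.5319,.0788),mov=(.5895,.0828)).items(): print(k,R.T@(np.array(f)-(dst-src@R.T).mean(0)))
E
```

```text
restL [ 0.5576 -0.1396]
restR [ 0.5717 -0.1385]
jaw far [ 0.5462 -0.0793]
jaw near [ 0.5497 -0.1206]
plate BL [ 0.5185 -0.1333]
plateTL [0.4999 0.1134]
plateBR [ 0.6169 -0.1252]
-87.39916630732733
-87.39916630732733 [[ 0.5593 -0.0627]
 [ 0.5581 -0.0623]
 [ 0.5599 -0.0611]
 [ 0.5587 -0.0616]]
fix [-0.1418 -0.0207]
mov [-0.1432  0.037 ]
-85.0 [[ 0.5567 -0.0628]
 [ 0.557  -0.0624]
 [ 0.558  -0.0607]
 [ 0.5554 -0.0618]]
fix [-0.1424 -0.0125]
mov [-0.1413  0.0452]
-84.0 [[ 0.5556 -0.0629]
 [ 0.5565 -0.0625]
 [ 0.5572 -0.0606]
 [ 0.554  -0.0619]]
fix [-0.1425 -0.0091]
mov [-0.1405  0.0486]
```

```bash
python3 - <<'E'
from h import *
c=np.load('w1.npy',allow_pickle=True).item()
print(ray(c,(356,394),.01))
rel([.598,-.30,.2],[np.pi,0,0])
E
```

```text
[ 0.59691989 -0.30829399  0.01      ]
shift [0.0586 0.2505 0.0897] rot [-0.08 -0.04 -0.25] rows 6.534250982198425 0.03660085763199406
```

>>> {"op": "drive_tool", "data": {"steps": [[0.059,0.25,0.09,0,0,0,0.6],[0.059,0.25,0.09,0,0,0,0.6],[0.059,0.25,0.09,0,0,0,0.6],[0.059,0.25,0.09,0,0,0,0.6],[0.059,0.25,0.09,0,0,0,0.6],[0.059,0.25,0.09,0,0,0,0.6],[0.059,0.25,0.09,0,0,0,0.6],[0.059,0.25,0.09,0,0,0,0.6],[0.059,0.25,0.09,0,0,0,0.6],[0.059,0.25,0.09,0,0,0,0.6]]}}

```text
time: 5.15
tool_pos: [0.5988, -0.2984, 0.1997]
orientation: [-3.14, -0.001, -0.003]
contact_force: [1.2, 0.6, 0.0]
width: 0.6
```

```bash
python3 - <<'E'
from h import *
np.set_printoptions(precision=4,suppress=True)
c=snap('wrist','w2.png'); np.save('w2.npy',c,allow_pickle=True)
for d in spot_point('coupon_mid','wrist')[:3]: print(round(d['score'],2),np.round(d['at']),ray(c,d['at'],.005)[:2])
p=proj(c,[.598,-.312,.01]);print(p)
g=cv2.cvtColor(c['color'],cv2.COLOR_RGB2GRAY)
x,y=int(p[0]),int(p[1])
cv2.imwrite('pics/w2c.png',cv2.resize(c['color'][max(y-75,0):y+75,x-100:x+100,::-1],None,fx=4,fy=4,interpolation=cv2.INTER_CUBIC)); print(x-100,y-75)
E
```

```text
0.87 [236. 318.] [ 0.529  -0.4031]
0.72 [103.  49.] [ 0.4395 -0.1718]
0.66 [310. 223.] [ 0.599  -0.3114]
[308.5845 224.9818]
208 149
```

View pics/w2c.png

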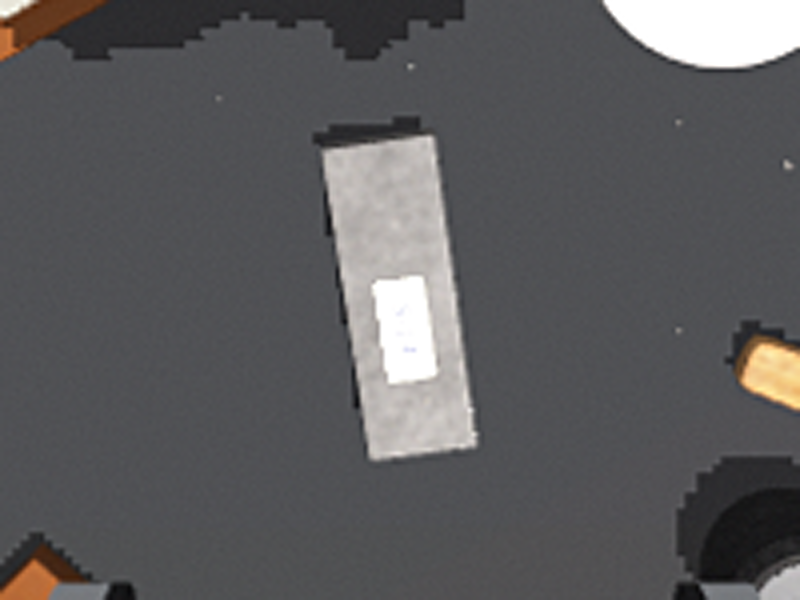

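View pics/w2.png

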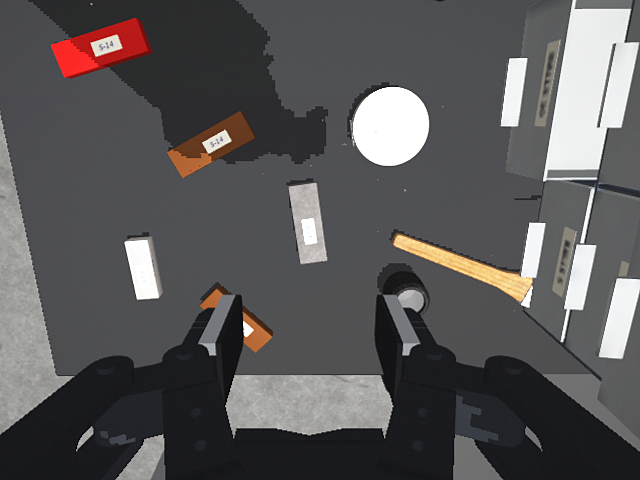

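```bash
python3 - <<'E'
from h import *
np.set_printoptions(precision=4,suppress=True)
c=np.load('w2.npy',allow_pickle=True).item()
P=np.array([[322,150],[435,135],[477,445],[370,460]])/4.+[208,149]
Q=np.array([ray(c,p,.01)[:2] for p in P]);print(Q,Q.mean(0))
e=lambda a,b:(np.linalg.norm(Q[b]-Q[a]),np.degrees(np.arctan2(*(Q[b]-Q[a])[::-1])))
print(e(0,1),e(3,2),e(0,3),e(1,2))
print('magn top',ray(c,(410,300),.034),ray(c,(388,285),.02),ray(c,(405,265),.02))
E
```

```text
[[ 0.5813 -0.2786]
 [ 0.605  -0.2756]
 [ 0.6144 -0.3443]
 [ 0.5907 -0.3477]] [ 0.5978 -0.3116]
(np.float64(0.02385753493918021), np.float64(7.361083500713383)) (np.float64(0.023947420605901017), np.float64(8.247136896916645)) (np.float64(0.06971966246487857), np.float64(-82.26060554983741)) (np.float64(0.06934998152728636), np.float64(-82.1866907187614))
magn top [ 0.6836 -0.3717  0.034 ] [ 0.6673 -0.3639  0.02  ] [ 0.6809 -0.3453  0.02  ]
```

```bash
python3 - <<'E'
from h import *
rel([.6007,-.3324,.002],[np.pi,0,np.radians(7.8)])
E
```

```text
shift [0.0012 0.0351 0.1982] rot [-0.11 -0.11 -7.91] rows 4.826142342339226 1.1052775063727647
```

>>> {"op": "drive_tool", "data": {"steps": [[0.001,0.035,0.08,0,0,-7.9,0.45],[0.001,0.035,0.08,0,0,-7.9,0.45],[0.001,0.035,0.12,0,0,-7.9,0.45],[0.001,0.035,0.16,0,0,-7.9,0.45],[0.001,0.035,0.18,0,0,-7.9,0.45],[0.001,0.035,0.19,0,0,-7.9,0.45],[0.001,0.035,0.196,0,0,-7.9,0.45],[0.001,0.035,0.198,0,0,-7.9,0.45],[0.001,0.035,0.198,0,0,-7.9,0.45],[0.001,0.035,0.198,0,0,-7.9,0.45]]}}

```text
time: 6.08
tool_pos: [0.6017, -0.3326, 0.0042]
orientation: [-3.141, -0.005, 0.136]
contact_force: [0.6, 0.1, 0.3]
width: 0.451
```

```bash
python3 - <<'E'
from h import *
snap('wrist','w3.png')
rel([.6007,-.3324,.002],[np.pi,0,np.radians(7.8)])
E
```

```text
shift [-0.0009 -0.0004  0.0021] rot [-0.03 -0.26  0.  ] rows 0.05590205011280315 0.03692193651055722
```

View pics/w3.png

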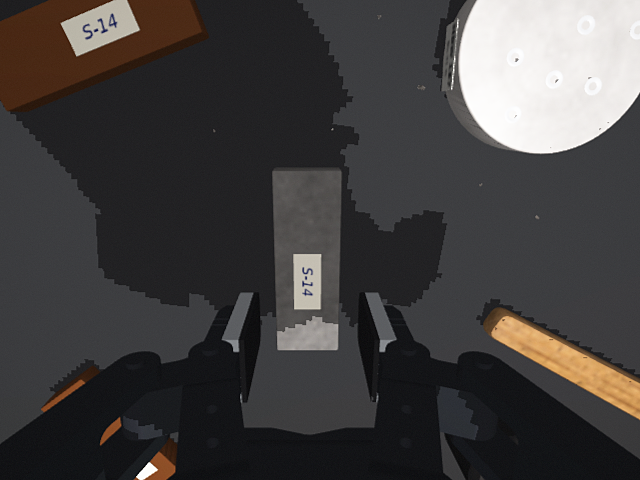

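>>> {"op": "drive_tool", "data": {"steps": [[-0.001,0,0.002,0,0,0,0.45],[-0.001,0,0.002,0,0,0,0.35],[-0.001,0,0.002,0,0,0,0.3],[-0.001,0,0.002,0,0,0,0.2],[-0.001,0,0.002,0,0,0,0.1],[-0.001,0,0.002,0,0,0,0.1],[-0.001,0,0.002,0,0,0,0.1],[-0.001,0,0.002,0,0,0,0.1]]}}

```text
time: 6.8
tool_pos: [0.6009, -0.333, 0.0029]
orientation: [-3.141, -0.005, 0.136]
contact_force: [-1.2, 1.0, 5.5]
width: 0.257
```

```bash
python3 - <<'E'
from h import *
snap('wrist','w4.png')
E
```

```text
(no output)
```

View pics/w4.png

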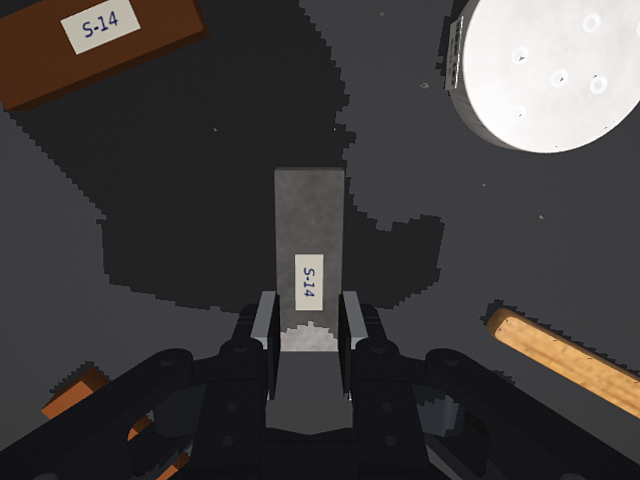

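```bash
cat >> h.py <<'E'
O=np.array([.558,-.0612]); YAW=np.radians(-85.4)
def cl(x,y,z):
    return [O[0]+x*np.cos(YAW)-y*np.sin(YAW),O[1]+x*np.sin(YAW)+y*np.cos(YAW),z]
def relc(x,y,z): rel(cl(x,y,z),[np.pi,0,YAW+np.pi/2])
def incl(p):
    d=np.array(p[:2])-O; return np.array([d@[np.cos(YAW),np.sin(YAW)],d@[-np.sin(YAW),np.cos(YAW)]])
E
python3 - <<'E'
from h import *
relc(.140,.0015,.1)
E
```

```text
shift [-0.0115 -0.1353 -0.0971] rot [-0.02 -0.31  3.2 ] rows 4.0030614550508465 0.44967894605011655
```

>>> {"op": "drive_tool", "data": {"steps": [[0,0,-0.03,0,0,0,0.1],[0,0,-0.06,0,0,0,0.1],[0,0,-0.097,0,-0.3,0,0.1],[-0.005,-0.05,-0.097,0,-0.3,1,0.1],[-0.01,-0.085,-0.097,0,-0.3,2,0.1],[-0.0115,-0.12,-0.097,0,-0.3,3.2,0.1],[-0.0115,-0.135,-0.097,0,-0.3,3.2,0.1],[-0.0115,-0.135,-0.097,0,-0.3,3.2,0.1],[-0.0115,-0.135,-0.097,0,-0.3,3.2,0.1]]}}

```text
time: 7.6
tool_pos: [0.5708, -0.1995, 0.0999]
orientation: [-3.141, -0.0, 0.083]
contact_force: [-0.3, -0.7, -1.2]
width: 0.258
```

```bash
python3 - <<'E'
from h import *
np.set_printoptions(precision=4,suppress=True)
c=snap('wrist','w5.png');np.save('w5.npy',c,allow_pickle=True)
for k,z,t in [('seat_mid',.051,(63,0)),('end_stop',.051,(28,0)),('anvil',.051,(45,-12)),('rest_front',.046,(78,0))]:
  for d in spot_point(k,'wrist')[:1]: print(k,t,round(d['score'],2),np.round(d['at']),incl(ray(c,d['at'],z)))
relc(.140,.0015,.1); print(incl(readout.observe()['tool_pos']))
E
```

```text
seat_mid (63, 0) 0.93 [305. 111.] [ 0.062  -0.0007]
end_stop (28, 0) 0.91 [308.  26.] [0.027  0.0005]
anvil (45, -12) 0.79 [277.  70.] [ 0.0446 -0.0131]
rest_front (78, 0) 0.69 [311. 146.] [0.078  0.0019]
shift [ 0.0004 -0.0018 -0.0001] rot [ 0.02  0.   -0.11] rows 0.045001698494328064 0.01599746435401074
[0.1418 0.0011]
```

View pics/w5.png

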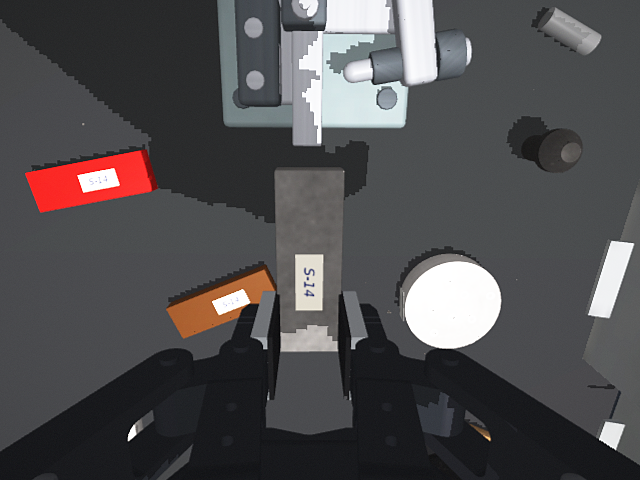

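```bash
python3 - <<'E'
from h import *
np.set_printoptions(precision=4,suppress=True)
c=np.load('w5.npy',allow_pickle=True).item()
for n,p,z in [('rL',(293,145),.046),('rR',(321.5,145),.046),('rLb',(293,70),.046),('jn',(280.5,105),.06),('jf',(278.5,20),.06),('ball',(344,72),.051),
 ('c1',(275,170),.107),('c2',(343.5,170),.107),('c3',(281,351),.107),('c4',(340,351),.107)]: print(n,incl(ray(c,p,z)))
cv2.imwrite('pics/w5c.png',cv2.resize(c['color'][0:180,210:430,::-1],None,fx=3.3,fy=3.3,interpolation=cv2.INTER_CUBIC))
E
```

```text
rL [ 0.0773 -0.0067]
rR [0.0773 0.007 ]
rLb [ 0.0439 -0.0064]
jn [ 0.0596 -0.0114]
jf [ 0.0264 -0.0116]
ball [0.0452 0.0166]
c1 [ 0.082  -0.0105]
c2 [0.0819 0.0127]
c3 [ 0.1516 -0.0097]
c4 [0.1516 0.0132]
```

View pics/w5c.png

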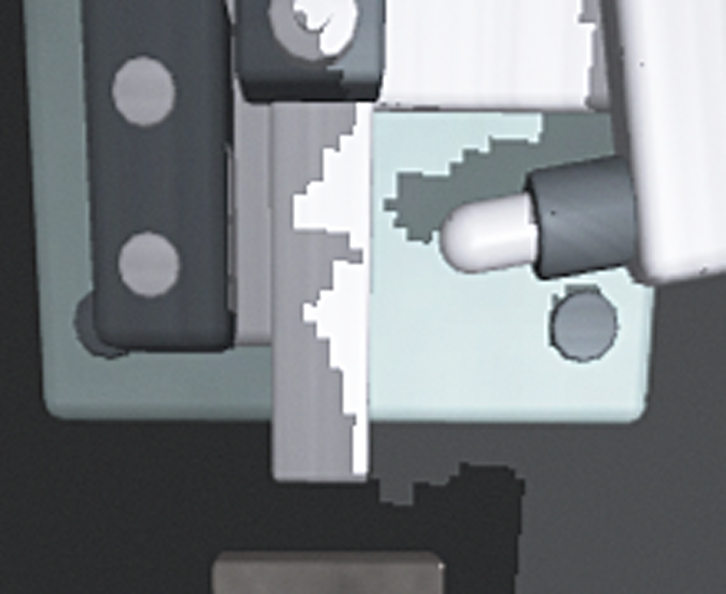

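>>> {"op": "drive_tool", "data": {"steps": [[0,-0.006,0.02,0,0,-0.1,0.1],[0,-0.014,0.035,0,0,-0.1,0.1],[0,-0.014,0.044,0,0,-0.1,0.1],[0,-0.014,0.048,0,0,-0.1,0.1],[0,-0.014,0.0495,0,0,-0.1,0.1],[0,-0.014,0.0495,0,0,-0.1,0.1],[0,-0.014,0.0495,0,0,-0.1,0.1]]}}

```text
time: 8.43
tool_pos: [0.5697, -0.1895, 0.0511]
orientation: [3.141, -0.001, 0.079]
contact_force: [-0.5, 0.2, -2.0]
width: 0.255
```

```bash
python3 - <<'E'
from h import *
s=readout.observe();print(incl(s['tool_pos']),s['tool_pos'][2]);relc(.095,.0005,.0495)
snap('wrist','w6.png')
E
```

```text
[0.12879723 0.00142242] 0.05107217686508492
shift [-0.001  -0.0338  0.0015] rot [ 0.06 -0.05 -0.06] rows 0.8116630816670473 0.013536347671211917
```

View pics/w6.png

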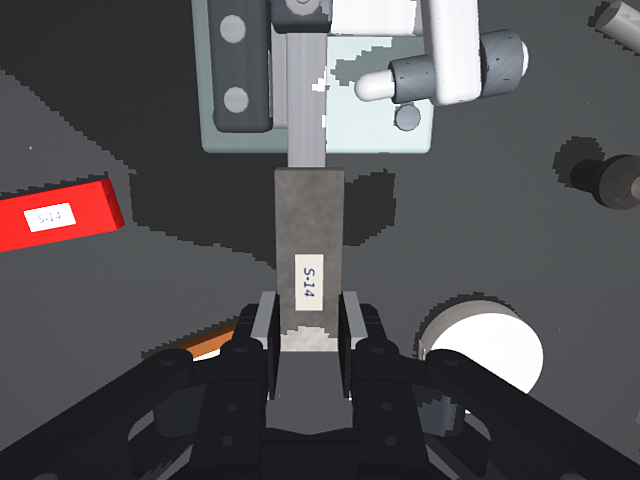

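>>> {"op": "drive_tool", "data": {"steps": [[0,-0.006,0.0005,0,0,0,0.1],[0,-0.012,0.0005,0,0,0,0.1],[0,-0.018,0.0005,0,0,0,0.1],[0,-0.024,0.0005,0,0,0,0.1],[0,-0.03,0.0005,0,0,0,0.1],[0,-0.034,0.0005,0,0,0,0.1],[0,-0.034,0.0005,0,0,0,0.1]]}}

```text
time: 9.07
tool_pos: [0.5672, -0.1538, 0.0505]
orientation: [3.141, -0.001, 0.081]
contact_force: [0.3, -0.4, -1.8]
width: 0.258
```

```bash
python3 - <<'E'
from h import *
s=readout.observe();print(incl(s['tool_pos']),s['tool_pos'][2],s['contact_force']);relc(.085,.0005,.0495)
snap('wrist','w7.png')
E
```

```text
[0.09305083 0.0017657 ] 0.05053500310242969 [ 0.33105348 -0.42928336 -1.79434057]
shift [-0.0013 -0.0081  0.001 ] rot [ 0.01 -0.05  0.05] rows 0.1970066687209876 0.010137464677835864
```

View pics/w7.png

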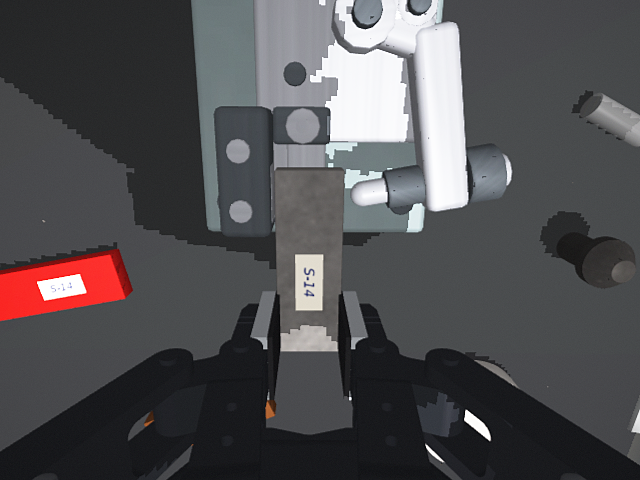

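>>> {"op": "drive_tool", "data": {"steps": [[-0.0003,-0.001,0.0007,0,0,0,0.1],[-0.0006,-0.002,0.0014,0,0,0,0.1],[-0.001,-0.003,0.002,0,0,0,0.1],[-0.001,-0.003,0.002,0,0,0,0.1]]}}

```text
time: 9.45
tool_pos: [0.5662, -0.1522, 0.0489]
orientation: [3.14, -0.002, 0.08]
contact_force: [0.1, -1.2, 0.4]
width: 0.255
```

>>> {"op": "drive_tool", "data": {"steps": [[0,-0.001,0.0003,0,0,0,0.1],[0,-0.002,0.0003,0,0,0,0.1],[0,-0.003,0.0003,0,0,0,0.1],[0,-0.003,0.0003,0,0,0,0.1]]}}

```text
time: 9.78
tool_pos: [0.5661, -0.1493, 0.0488]
orientation: [3.14, -0.002, 0.08]
contact_force: [-0.1, -1.7, 3.1]
width: 0.258
```

>>> {"op": "drive_tool", "data": {"steps": [[0,-0.001,0.0003,0,0,0,0.1],[0,-0.0015,0.0003,0,0,0,0.1]]}}

```text
time: 9.95
tool_pos: [0.5662, -0.1482, 0.0488]
orientation: [3.14, -0.003, 0.08]
contact_force: [1.1, -3.8, 4.1]
width: 0.262
```

>>> {"op": "drive_tool", "data": {"steps": [[0,-0.0005,-0.0003,0,0,0,0.1],[0,-0.0005,-0.0003,0,0,0,0.1]]}}

```text
time: 10.12
tool_pos: [0.566, -0.147, 0.0488]
orientation: [3.14, -0.002, 0.08]
contact_force: [-0.3, -0.9, 1.4]
width: 0.257
```

```bash
python3 - <<'E'
from h import *
s=readout.observe();print(incl(s['tool_pos']),s['tool_pos'][2],s['contact_force'])
c=snap('wrist','w8.png')
cv2.imwrite('pics/w8c.png',cv2.resize(c['color'][60:300,200:440,::-1],None,fx=2.5,fy=2.5,interpolation=cv2.INTER_CUBIC))
E
```

```text
[0.08620876 0.0011247 ] 0.048833783847264584 [-0.34300809 -0.91241459  1.38866661]
```

View pics/w8c.png

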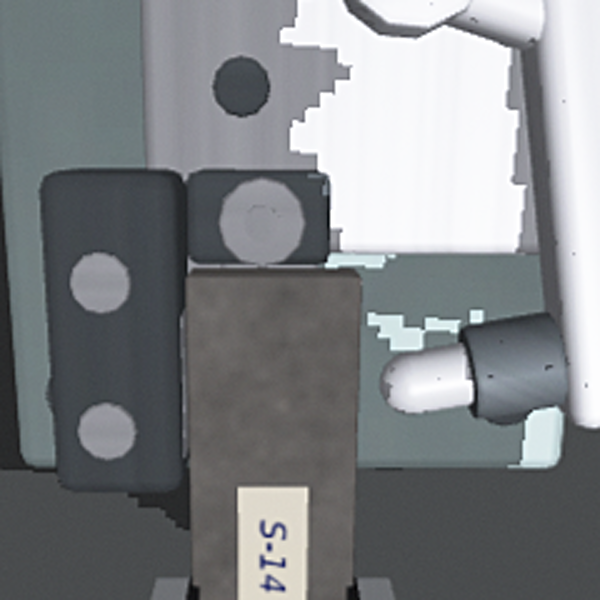

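>>> {"op": "drive_tool", "data": {"steps": [[-0.0005,-0.0006,0,0,0,0,0.1],[-0.0005,-0.0012,0,0,0,0,0.1]]}}

```text
time: 10.33
tool_pos: [0.5655, -0.1459, 0.0489]
orientation: [3.14, -0.002, 0.08]
contact_force: [0.4, -0.9, 1.1]
width: 0.258
```

>>> {"op": "drive_tool", "data": {"steps": [[-0.0004,-0.0006,0,0,0,0,0.1],[-0.0004,-0.0008,0,0,0,0,0.1]]}}

```text
time: 10.5
tool_pos: [0.5653, -0.1454, 0.0489]
orientation: [3.14, -0.003, 0.08]
contact_force: [2.6, -3.5, -0.9]
width: 0.255
```

>>> {"op": "drive_tool", "data": {"steps": [[0,-0.0006,0,0,0,0,0.1],[0,-0.0006,0,0,0,0,0.1]]}}

```text
time: 10.67
tool_pos: [0.5653, -0.1452, 0.0489]
orientation: [3.139, -0.003, 0.08]
contact_force: [2.4, -3.6, -0.5]
width: 0.255
```

```bash
python3 - <<'E'
from h import *
s=readout.observe();print(incl(s['tool_pos']),s['tool_pos'][2],s['contact_force'])
c=snap('wrist','w9.png')
cv2.imwrite('pics/w9c.png',cv2.resize(c['color'][60:300,200:440,::-1],None,fx=2.5,fy=2.5,interpolation=cv2.INTER_CUBIC))
E
```

```text
[0.08435045 0.00051698] 0.04893691373280507 [ 2.42726177 -3.63080965 -0.5059904 ]
```

View pics/w9c.png

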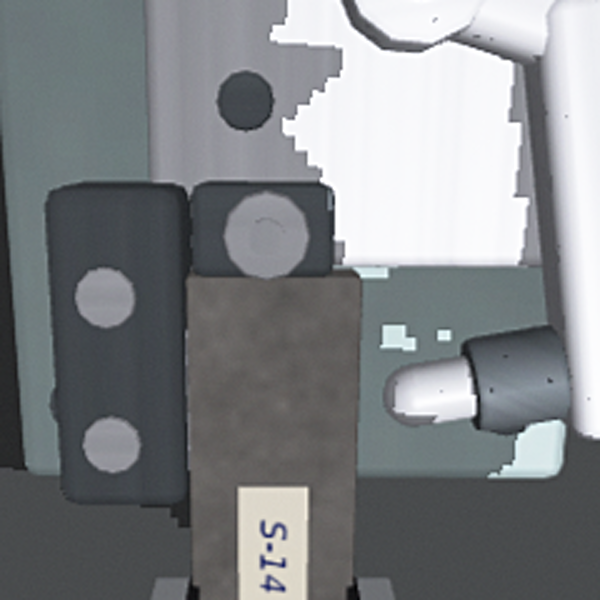

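>>> {"op": "drive_tool", "data": {"steps": [[0,-0.001,0,0,0,0,0.1],[0,-0.001,0,0,0,0,0.1],[0,-0.001,0,0,0,0,0.1]]}}

```text
time: 10.97
tool_pos: [0.5653, -0.1451, 0.049]
orientation: [3.138, -0.004, 0.079]
contact_force: [2.4, -5.8, -0.8]
width: 0.258
```

>>> {"op": "drive_tool", "data": {"steps": [[0,-0.0008,0.0003,0,0,0,0.26],[0,-0.0008,0.0003,0,0,0,0.28],[0,-0.0005,0.0003,0,0,0,0.3],[0,0,0.0,0,0,0,0.35],[0,0,0,0,0,0,0.42],[0,0,0,0,0,0,0.42]]}}

```text
time: 11.47
tool_pos: [0.5651, -0.1445, 0.0488]
orientation: [3.138, -0.003, 0.08]
contact_force: [-0.5, 0.2, 0.8]
width: 0.419
```

```bash
python3 - <<'E'
from h import *
s=readout.observe();print(incl(s['tool_pos']),s['tool_pos'][2],s['contact_force'])
c=snap('wrist','w10.png')
E
```

```text
[0.08362101 0.00035311] 0.048845724803454005 [-0.52383652  0.20027122  0.75166915]
```

View pics/w10.png

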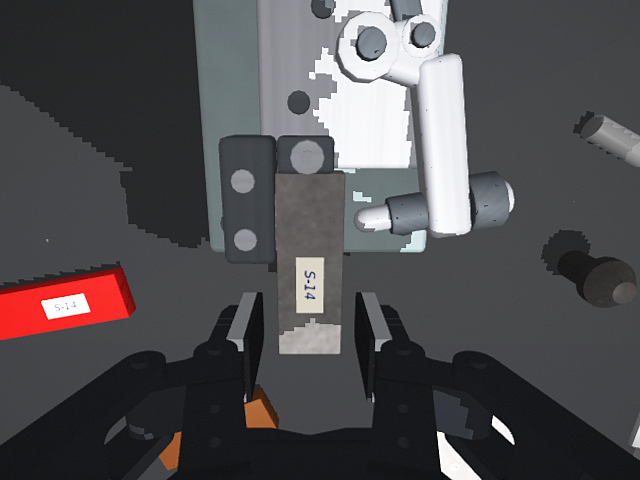

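```bash
python3 - <<'E'
from h import *
relc(-.105,.015,.18)
E
```

```text
shift [ 0.0149 -0.1883 -0.1317] rot [ 0.19 -0.18 -0.05] rows 5.522713904272478 0.037310566654969395
```

>>> {"op": "drive_tool", "data": {"steps": [[0,0.001,-0.02,0,0,0,0.42],[0,0.001,-0.05,0,0,0,0.42],[0,0.001,-0.09,0,0,0,0.6],[0,0,-0.13,0.2,-0.2,0,1],[0.015,-0.188,-0.132,0.2,-0.2,0,1],[0.015,-0.188,-0.132,0.2,-0.2,0,1],[0.015,-0.188,-0.132,0.2,-0.2,0,1],[0.015,-0.188,-0.132,0.2,-0.2,0,1],[0.015,-0.188,-0.132,0.2,-0.2,0,1],[0.015,-0.188,-0.132,0.2,-0.2,0,1],[0.015,-0.188,-0.132,0.2,-0.2,0,1]]}}

```text
time: 12.43
tool_pos: [0.5644, 0.0462, 0.1802]
orientation: [-3.141, 0.001, 0.083]
contact_force: [0.4, -0.7, -0.2]
width: 1.001
```

```bash
python3 - <<'E'
from h import *
np.set_printoptions(precision=4,suppress=True)
s=readout.observe();print(incl(s['tool_pos']),s['tool_pos'][2],s['contact_force'])
c=snap('wrist','w11.png');np.save('w11.npy',c,allow_pickle=True)
for k in ['fixed_grip','moving_grip','lever_tip']:
  for d in spot_point(k,'wrist')[:1]: print(k,round(d['score'],2),np.round(d['at']),incl(ray(c,d['at'],.051)))
c=snap('side','s11.png')
E
```

```text
[-0.1065  0.015 ] 0.18017161201542486 [ 0.3675 -0.6589 -0.1512]
fixed_grip 0.73 [267. 180.] [-0.1405 -0.0143]
moving_grip 0.66 [353. 178.] [-0.1417  0.0441]
lever_tip 0.92 [334.  44.] [-0.2249  0.0297]
```

View pics/w11.png

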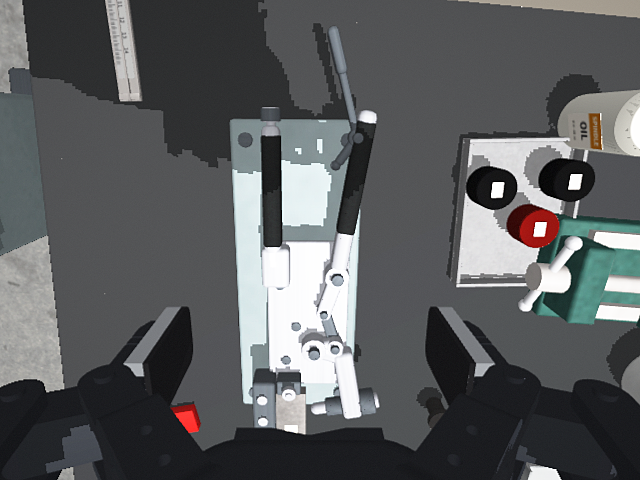

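View pics/s11.png

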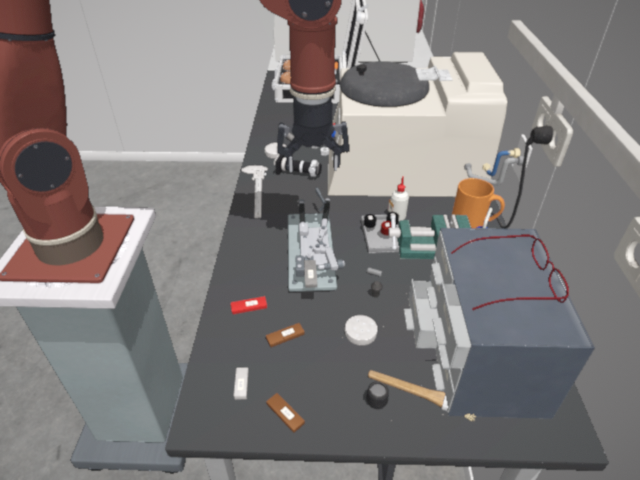

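```bash
python3 - <<'E'
from h import *
np.set_printoptions(precision=4,suppress=True)
c=np.load('w11.npy',allow_pickle=True).item()
for n,p,z in [('fg near end',(272,247),.059),('fg far',(271,135),.059),('fixed tip',(270,112),.059),('L',(261.5,190),.059),('R',(281.5,190),.059),('mpivot',(337,280),.055),('m near',(344,234),.059),('m far',(368,120),.059),('mL',(347,190),.059),('mR',(366,190),.059),('plateTL',(231,121),.018),('plate TR',(352,121),.018),('lev',(337,45),.051),('lev0',(330,30),.051),('lev1',(345,68),.051)]: print(n,incl(ray(c,p,z)))
cv2.imwrite('pics/w11c.png',cv2.resize(c['color'][20:300,220:400,::-1],None,fx=2.1,fy=2.1,interpolation=cv2.INTER_CUBIC))
E
```

```text
fg near end [-0.0947 -0.0113]
fg far [-0.1702 -0.0102]
fixed tip [-0.1842 -0.0105]
L [-0.1346 -0.0174]
R [-0.1347 -0.004 ]
mpivot [-0.0685  0.0347]
m near [-0.1043  0.0385]
m far [-0.1795  0.0516]
mL [-0.1348  0.0396]
mR [-0.1348  0.0523]
plateTL [-0.1785 -0.0431]
plate TR [-0.1788  0.0457]
lev [-0.2241  0.0314]
lev0 [-0.2325  0.0269]
lev1 [-0.2109  0.0368]
```

View pics/w11c.png

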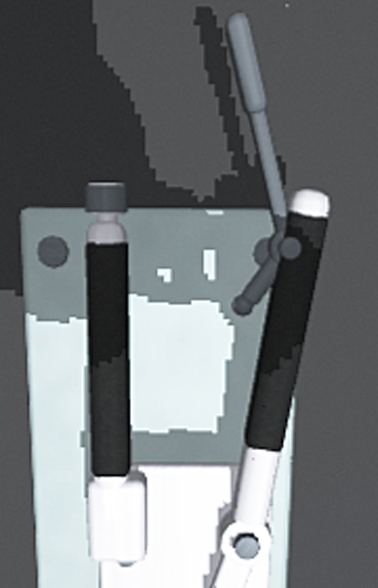

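```bash
python3 - <<'E'
from h import *
relc(-.139,.0174,.028)
E
```

```text
shift [ 0.0023 -0.036   0.1524] rot [ 0.    0.02 -0.19] rows 3.7549980329875305 0.025949265855704264
```

>>> {"op": "drive_tool", "data": {"steps": [[0.002,-0.02,0.02,0,0,0,1],[0.002,-0.036,0.05,0,0,0,1],[0.002,-0.036,0.085,0,0,0,1],[0.002,-0.036,0.09,0,0,0,1],[0.002,-0.036,0.09,0,0,0,1]]}}

```text
time: 13.1
tool_pos: [0.5624, 0.0772, 0.0888]
orientation: [3.14, 0.004, 0.075]
contact_force: [0.0, -1.4, -0.2]
width: 1.002
```

```bash
python3 - <<'E'
from h import *
relc(-.139,.0174,.028)
c=snap('wrist','w12.png')
E
```

```text
shift [ 0.0021 -0.0015  0.0608] rot [ 0.11  0.25 -0.28] rows 1.4599040740774016 0.05408610845491408
```

View pics/w12.png

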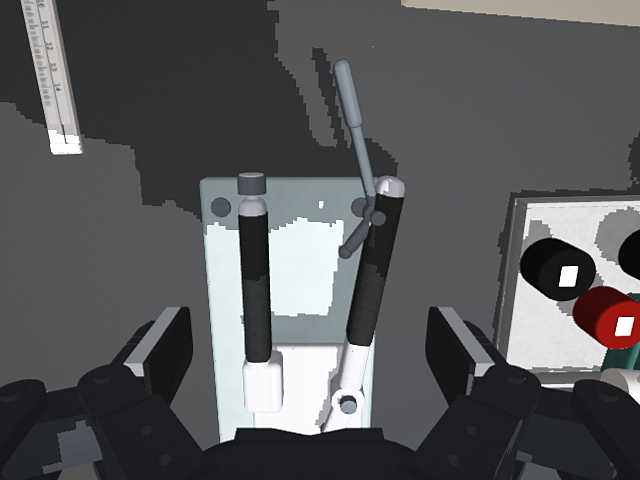

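>>> {"op": "drive_tool", "data": {"steps": [[0.002,-0.0015,0.02,0,0,-0.2,1],[0.002,-0.0015,0.035,0,0,-0.2,1],[0.002,-0.0015,0.05,0,0,-0.2,1],[0.002,-0.0015,0.058,0,0,-0.2,1],[0.002,-0.0015,0.061,0,0,-0.2,1],[0.002,-0.0015,0.061,0,0,-0.2,1],[0.002,-0.0015,0.061,0,0,-0.2,1]]}}

```text
time: 13.73
tool_pos: [0.5666, 0.0785, 0.0311]
orientation: [3.141, -0.0, 0.078]
contact_force: [-0.2, -0.6, 0.4]
width: 1.002
```

```bash
python3 - <<'E'
from h import *
relc(-.139,.0174,.028)
c=snap('wrist','w13.png')
E
```

```text
shift [-0.0024 -0.0005  0.0031] rot [ 0.05 -0.02 -0.13] rows 0.0950087379582977 0.020410054859810803
```

View pics/w13.png

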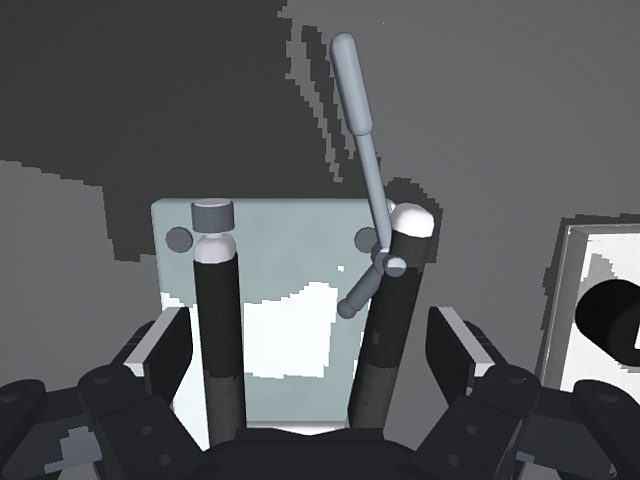

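>>> {"op": "drive_tool", "data": {"steps": [[-0.001,-0.0005,0.002,0,0,0,0.95],[-0.001,-0.0005,0.002,0,0,0,0.9],[-0.001,-0.0005,0.002,0,0,0,0.87],[-0.001,-0.0005,0.002,0,0,0,0.87],[-0.001,-0.0005,0.002,0,0,0,0.87]]}}

```text
time: 14.2
tool_pos: [0.5656, 0.0791, 0.0292]
orientation: [3.141, -0.001, 0.078]
contact_force: [-0.2, -0.1, -0.3]
width: 0.868
```

```bash
python3 - <<'E'
from h import *
print(incl(readout.observe()['tool_pos']))
c=snap('wrist','w14.png')
E
```

```text
[-0.13919757  0.01882467]
```

View pics/w14.png

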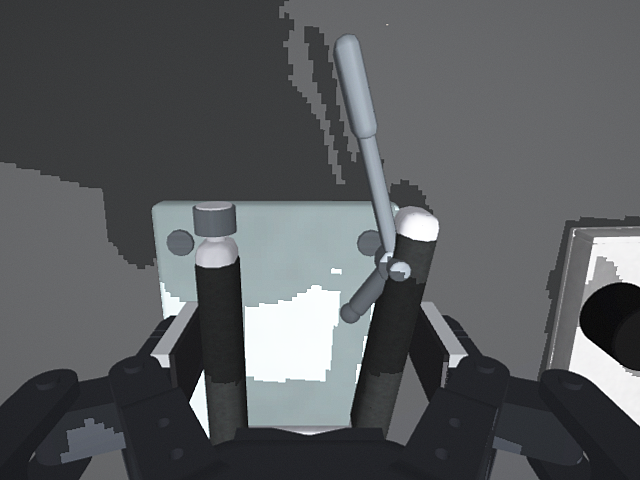

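>>> {"op": "drive_tool", "data": {"steps": [[0,0,0,0,0,0,0.85],[0,0,0,0,0,0,0.83],[0,0,0,0,0,0,0.83]]}}

```text
time: 14.5
tool_pos: [0.5656, 0.079, 0.0291]
orientation: [3.141, -0.0, 0.078]
contact_force: [-0.7, -0.5, 0.6]
width: 0.83
```

>>> {"op": "drive_tool", "data": {"steps": [[-0.0005,0,0,0,0,0,0.82],[-0.001,0,0,0,0,0,0.81],[-0.001,0,0,0,0,0,0.81]]}}

```text
time: 14.75
tool_pos: [0.5649, 0.0791, 0.0293]
orientation: [3.141, -0.001, 0.078]
contact_force: [1.3, 0.4, 0.4]
width: 0.811
```

>>> {"op": "drive_tool", "data": {"steps": [[0,0,0,0,0,0,0.8],[-0.0006,0,0,0,0,0,0.785],[-0.0006,0,0,0,0,0,0.785]]}}

```text
time: 15.0
tool_pos: [0.5639, 0.079, 0.0294]
orientation: [3.141, -0.001, 0.078]
contact_force: [-3.1, -0.1, 4.1]
width: 0.788
```

```bash
python3 - <<'E'
from h import *
s=readout.observe();print(incl(s['tool_pos']),s['contact_force'])
c=snap('wrist','w15.png')
E
```

```text
[-0.13931052  0.01713196] [-3.07964908 -0.11302914  4.09880662]
```

View pics/w15.png

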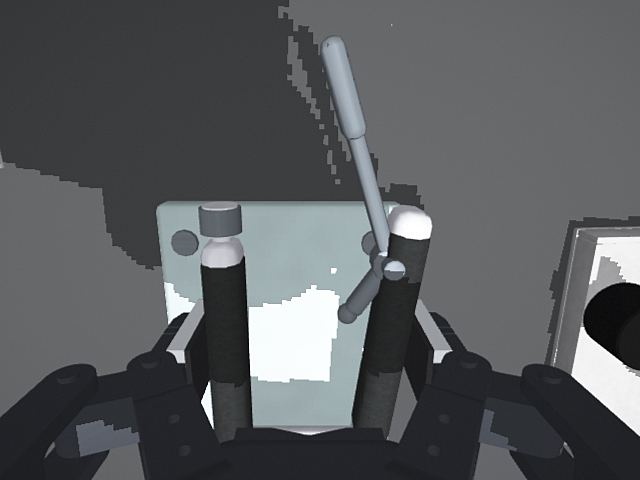

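>>> {"op": "drive_tool", "data": {"steps": [[-0.0012,0,-0.0005,0,0,0,0.77],[-0.002,0,-0.001,0,0,0,0.75]]}}

```text
time: 15.22
tool_pos: [0.5622, 0.0791, 0.0304]
orientation: [3.141, -0.001, 0.078]
contact_force: [3.4, 0.8, -1.9]
width: 0.75
```

>>> {"op": "drive_tool", "data": {"steps": [[-0.0008,0,-0.0004,0,0,0,0.735],[-0.0014,0,-0.0006,0,0,0,0.72]]}}

```text
time: 15.38
tool_pos: [0.5611, 0.0792, 0.0311]
orientation: [3.141, -0.002, 0.079]
contact_force: [3.5, 1.5, -4.2]
width: 0.72
```

>>> {"op": "drive_tool", "data": {"steps": [[-0.0003,0,0.0003,0,0,0,0.71],[-0.0008,0,0.0003,0,0,0,0.695]]}}

```text
time: 15.55
tool_pos: [0.5601, 0.0793, 0.0311]
orientation: [-3.141, -0.002, 0.079]
contact_force: [-1.6, 1.6, 6.3]
width: 0.698
```

>>> {"op": "drive_tool", "data": {"steps": [[-0.0006,0,0,0,0,0,0.68],[-0.0012,0,0,0,0,0,0.665]]}}

```text
time: 15.72
tool_pos: [0.5589, 0.0793, 0.0316]
orientation: [-3.141, -0.002, 0.079]
contact_force: [-0.9, 0.6, 5.4]
width: 0.668
```

>>> {"op": "drive_tool", "data": {"steps": [[-0.0007,0,-0.0004,0,0,0,0.65],[-0.0014,0,-0.0007,0,0,0,0.635]]}}

```text
time: 15.88
tool_pos: [0.5575, 0.0793, 0.0323]
orientation: [-3.141, -0.002, 0.08]
contact_force: [4.1, 1.7, -5.0]
width: 0.64
```

>>> {"op": "drive_tool", "data": {"steps": [[-0.0006,0,-0.0002,0,0,0,0.62],[-0.0012,0,-0.0004,0,0,0,0.605]]}}

```text
time: 16.05
tool_pos: [0.5563, 0.0793, 0.0327]
orientation: [-3.141, -0.002, 0.08]
contact_force: [1.7, 1.3, -2.9]
width: 0.607
```

```bash
python3 - <<'E'
from h import *
s=readout.observe();print(incl(s['tool_pos']),s['contact_force'])
c=snap('wrist','w16.png')
E
```

```text
[-0.14019782  0.00954316] [ 1.74313534  1.26500569 -2.86115028]
```

View pics/w16.png

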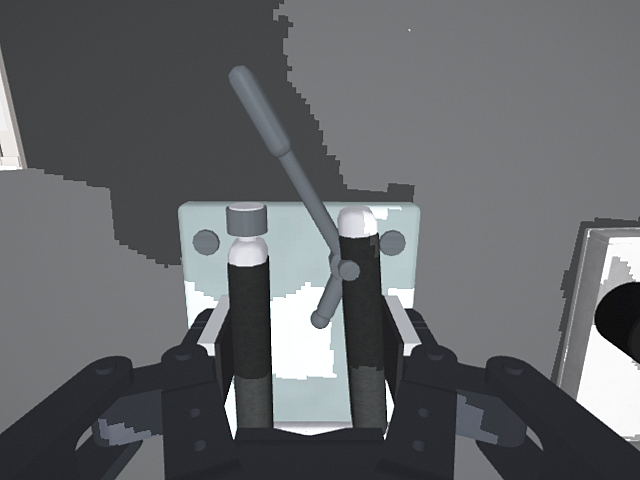

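>>> {"op": "drive_tool", "data": {"steps": [[-0.0006,0,0,0,0,0,0.59],[-0.0012,0,-0.0001,0,0,0,0.575]]}}

```text
time: 16.27
tool_pos: [0.5549, 0.0793, 0.033]
orientation: [-3.141, -0.002, 0.08]
contact_force: [-1.0, 1.1, 2.7]
width: 0.575
```

>>> {"op": "drive_tool", "data": {"steps": [[-0.0006,0,-0.0001,0,0,0,0.56],[-0.0011,0,-0.0003,0,0,0,0.55]]}}

```text
time: 16.43
tool_pos: [0.5538, 0.0791, 0.0333]
orientation: [-3.141, -0.002, 0.079]
contact_force: [0.3, 1.5, 0.3]
width: 0.553
```

```bash
python3 - <<'E'
from h import *
s=readout.observe();print(incl(s['tool_pos']),s['contact_force'])
c=snap('wrist','w17.png')
E
```

```text
[-0.14018306  0.00701621] [0.30751617 1.48419333 0.26588229]
```

View pics/w17.png

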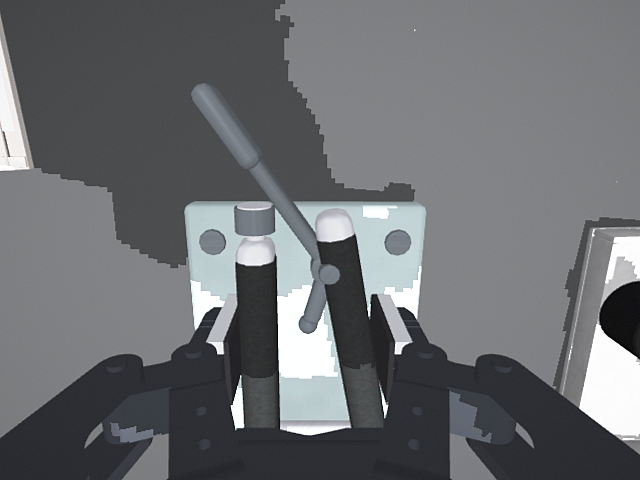

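>>> {"op": "drive_tool", "data": {"steps": [[-0.0005,0,-0.0001,0,0,0,0.54],[-0.001,0,-0.0002,0,0,0,0.53]]}}

```text
time: 16.65
tool_pos: [0.5527, 0.0787, 0.0333]
orientation: [-3.141, -0.002, 0.079]
contact_force: [0.0, 0.3, -0.2]
width: 0.531
```

>>> {"op": "drive_tool", "data": {"steps": [[-0.0005,0,-0.0001,0,0,0,0.52],[-0.001,0,-0.0002,0,0,0,0.51]]}}

```text
time: 16.82
tool_pos: [0.5518, 0.0784, 0.0333]
orientation: [-3.142, -0.002, 0.079]
contact_force: [1.3, 0.2, 0.1]
width: 0.511
```

```bash
python3 - <<'E'
from h import *
s=readout.observe();print(incl(s['tool_pos']),s['contact_force'])
c=snap('wrist','w18.png')
E
```

```text
[-0.1396146   0.00499242] [1.29602588 0.15044332 0.05550917]
```

View pics/w18.png

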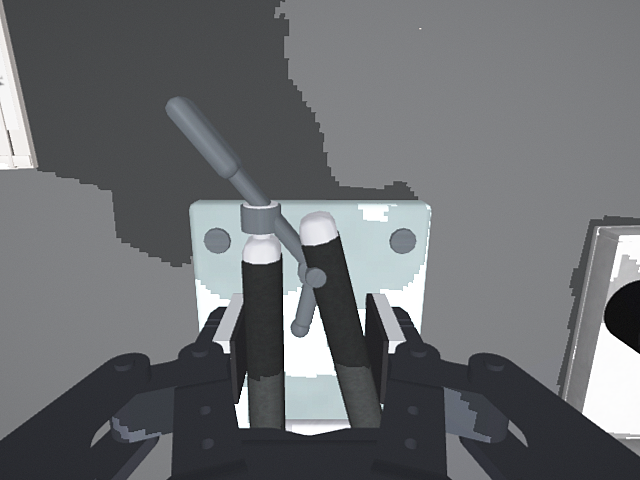

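```bash
python3 - <<'E'
from h import *
c=imaging.camera('wrist')
print(proj(c,cl(-.209,-.029,.051)))
for p in [(185,118),(172,102),(320,225),(350,370)]: print(p,incl(ray(c,p,.055)))
for d in spot_point('lever_tip','wrist')[:1]: print(d, incl(ray(c,d['at'],.051)))
E
```

```text
[198.46426472 133.42603676]
(185, 118) [-0.21347525 -0.03149821]
(172, 102) [-0.2178849  -0.03483349]
(320, 225) [-0.18123427  0.00795293]
(350, 370) [-0.12844662  0.01884499]
{'at': [200.5, 130.3], 'score': 0.67} [-0.2099147  -0.02830924]
```

>>> {"op": "drive_tool", "data": {"steps": [[0,0,0,0,0,0,0.55],[0,0,0,0,0,0,0.65],[0,0,0,0,0,0,0.75],[0,0,0,0,0,0,0.78],[0,0,-0.03,0,0,0,0.78],[0,0,-0.06,0,0,0,0.78],[0,0,-0.1,0,0,0,0.78],[0,0,-0.14,0,0,0,0.78],[0,0,-0.15,0,0,0,0.6],[0,0,-0.15,0,0,0,0.3]]}}

```text
time: 17.8
tool_pos: [0.5535, 0.0788, 0.1871]
orientation: [-3.139, -0.008, 0.079]
contact_force: [-0.5, 0.8, 0.3]
width: 0.512
```

```bash
python3 - <<'E'
from h import *
c=snap('wrist','w19.png');np.save('w19.npy',c,allow_pickle=True)
for k in ['fixed_grip','moving_grip','lever_tip','anvil']:
  for d in spot_point(k,'wrist')[:1]: print(k,round(d['score'],2),np.round(d['at']),incl(ray(c,d['at'],.051)))
print(incl(readout.observe()['tool_pos']))
for n,p in []: pass
E
```

```text
fixed_grip 0.88 [279. 224.] [-0.14158766 -0.0139955 ]
moving_grip 0.73 [321. 223.] [-0.14206732  0.01631529]
lever_tip 0.78 [257. 122.] [-0.21183902 -0.02762438]
anvil 0.75 [285. 433.] [ 0.04320592 -0.01359643]
[-0.1397238   0.00384093]
```

View pics/w19.png

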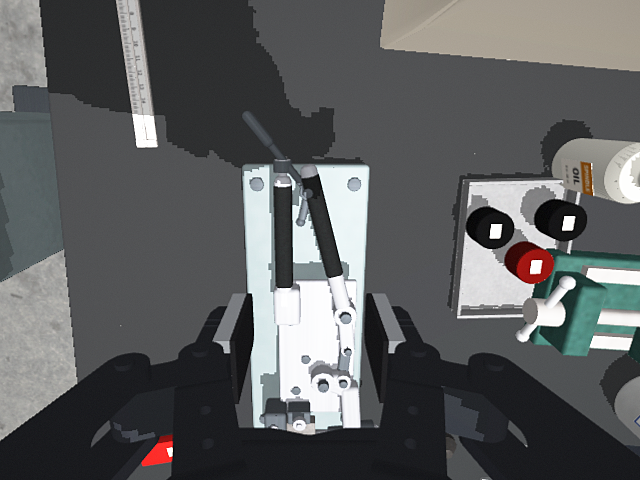

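```bash
python3 - <<'E'
from h import *
c=np.load('w19.npy',allow_pickle=True).item()
for p in [(243,117),(247,112),(257,128),(268,138),(275,143),(283,160)]: print(p,incl(ray(c,p,.055)))
cv2.imwrite('pics/w19c.png',cv2.resize(c['color'][90:250,200:400,::-1],None,fx=4,fy=4,interpolation=cv2.INTER_CUBIC))
relc(-.212,-.068,.10)
E
```

```text
(243, 117) [-0.21509697 -0.03605017]
(247, 112) [-0.21823356 -0.03327272]
(257, 128) [-0.20809279 -0.02710233]
(268, 138) [-0.201632  -0.0200002]
(275, 143) [-0.19836467 -0.01540456]
(283, 160) [-0.18710458 -0.01026308]
shift [-0.0719 -0.0722  0.0819] rot [ 0.03  0.01 -0.08] rows 3.135630601691635 0.011767286502109267
```

View pics/w19c.png

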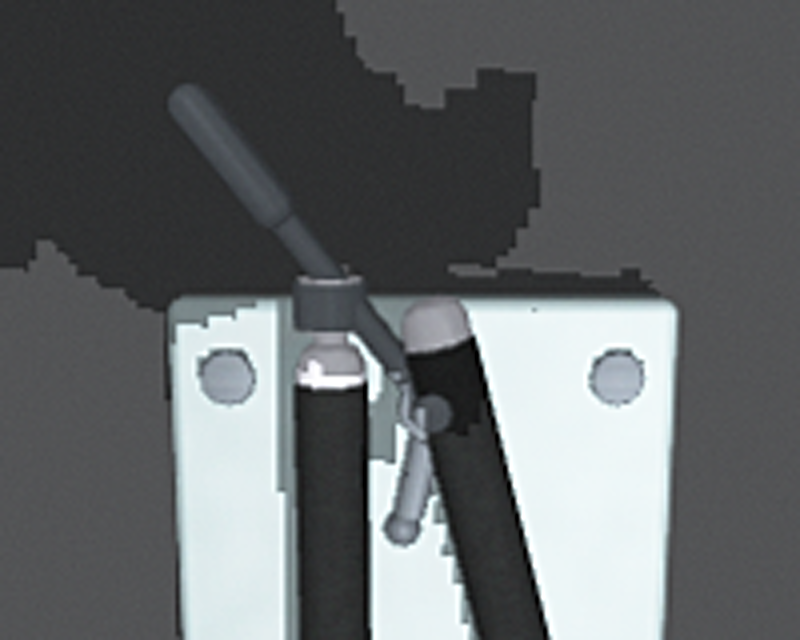

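>>> {"op": "drive_tool", "data": {"steps": [[-0.035,-0.035,0,0,0,0,0],[-0.072,-0.072,0.03,0,0,0,0],[-0.072,-0.072,0.06,0,0,0,0],[-0.072,-0.072,0.082,0,0,0,0],[-0.072,-0.072,0.082,0,0,0,0],[-0.072,-0.072,0.082,0,0,0,0],[-0.072,-0.072,0.082,0,0,0,0],[-0.072,-0.072,0.082,0,0,0,0]]}}

```text
time: 18.72
tool_pos: [0.4749, 0.1439, 0.1014]
orientation: [3.141, -0.002, 0.077]
contact_force: [0.5, 0.3, -0.3]
width: -0.002
```

```bash
python3 - <<'E'
from h import *
relc(-.212,-.068,.037)
c=snap('wrist','w20.png')
print(proj(c,cl(-.209,-.029,.051)))
E
```

```text
shift [-0.0017 -0.0009  0.0644] rot [ 0.01 -0.12 -0.18] rows 1.5457996449166682 0.029375037231447108
[382.02434013 270.9298184 ]
```

View pics/w20.png

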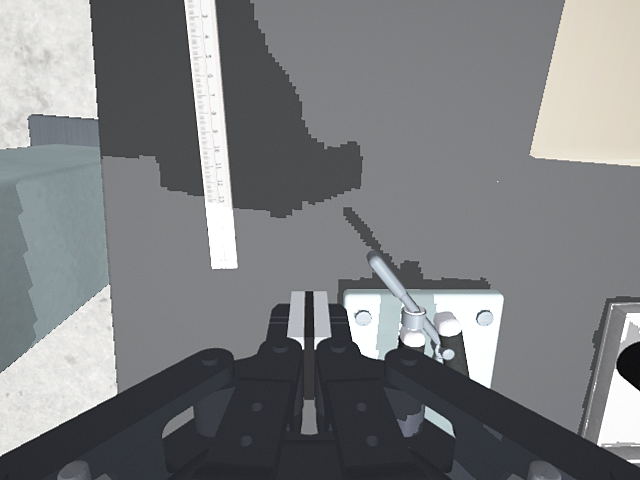

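>>> {"op": "drive_tool", "data": {"steps": [[-0.002,-0.001,0.03,0,0,0,0],[-0.002,-0.001,0.05,0,0,0,0],[-0.002,-0.001,0.06,0,0,0,0],[-0.002,-0.001,0.064,0,0,0,0],[-0.002,-0.001,0.064,0,0,0,0],[-0.002,-0.001,0.064,0,0,0,0],[-0.002,-0.001,0.064,0,0,0,0],[-0.002,-0.001,0.064,0,0,0,0],[-0.002,-0.001,0.064,0,0,0,0],[-0.002,-0.001,0.064,0,0,0,0],[-0.002,-0.001,0.064,0,0,0,0],[-0.002,-0.001,0.064,0,0,0,0]]}}

```text
time: 19.77
tool_pos: [0.4729, 0.145, 0.0376]
orientation: [-3.141, -0.002, 0.077]
contact_force: [-0.7, -0.1, 0.1]
width: -0.003
```

>>> {"op": "drive_tool", "data": {"steps": [[0,0,0,0,0,0,0],[0,0,0,0,0,0,0],[0,0,0,0,0,0,0],[0,0,0,0,0,0,0],[0,0,0,0,0,0,0],[0,0,0,0,0,0,0],[0,0,0,0,0,0,0],[0,0,0,0,0,0,0],[0,0,0,0,0,0,0],[0,0,0,0,0,0,0],[0,0,0,0,0,0,0],[0,0,0,0,0,0,0]]}}

```text
time: 20.77
tool_pos: [0.4729, 0.145, 0.0375]
orientation: [-3.141, -0.002, 0.077]
contact_force: [0.4, 0.6, 0.8]
width: -0.006
```

```bash
python3 - <<'E'
from h import *
relc(-.212,-.068,.037)
c=snap('wrist','w21.png')
snap('side','s21.png')
E
```

```text
shift [0.0003 0.0003 0.0005] rot [-0.02 -0.13 -0.16] rows 0.017050167931354613 0.02899445146314621
```

View pics/w21.png

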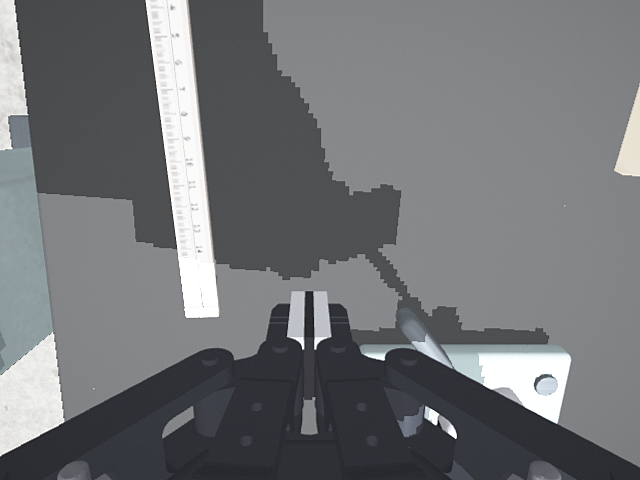

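>>> {"op": "drive_tool", "data": {"steps": [[0.002,0,-0.005,0,0,0,0],[0.005,0,-0.005,0,0,0,0],[0.008,0,-0.005,0,0,0,0],[0.01,0,-0.005,0,0,0,0],[0.012,0,-0.005,0,0,0,0]]}}

```text
time: 21.28
tool_pos: [0.4852, 0.1459, 0.0426]
orientation: [-3.141, -0.002, 0.077]
contact_force: [0.3, 0.3, -0.9]
width: 0.0
```

>>> {"op": "drive_tool", "data": {"steps": [[0.002,0,0,0,0,0,0],[0.004,0,0,0,0,0,0],[0.006,0,0,0,0,0,0],[0.008,0,0,0,0,0,0]]}}

```text
time: 21.62
tool_pos: [0.4928, 0.1468, 0.0424]
orientation: [-3.141, -0.001, 0.078]
contact_force: [-2.1, 0.9, 0.7]
width: -0.005
```

```bash
python3 - <<'E'
from h import *
relc(-.212,-.05,.042)
c=snap('wrist','w22.png')
E
```

```text
shift [-0.0017  0.0005  0.0004] rot [-0.02 -0.07 -0.15] rows 0.04384136086256863 0.02397959360358135
```

View pics/w22.png

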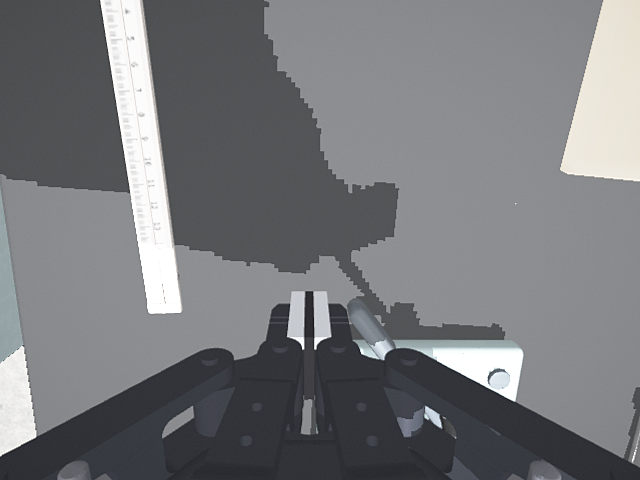

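>>> {"op": "drive_tool", "data": {"steps": [[0.0025,0,0,0,0,0,0],[0.005,0,0,0,0,0,0],[0.0075,0,0,0,0,0,0],[0.01,0,0,0,0,0,0]]}}

```text
time: 22.0
tool_pos: [0.5033, 0.1475, 0.0424]
orientation: [-3.141, -0.002, 0.078]
contact_force: [-2.2, 0.0, -0.2]
width: -0.004
```

>>> {"op": "drive_tool", "data": {"steps": [[0.0025,0,0,0,0,0,0],[0.005,0,0,0,0,0,0],[0.0075,0,0,0,0,0,0]]}}

```text
time: 22.25
tool_pos: [0.5111, 0.1481, 0.0424]
orientation: [-3.141, -0.001, 0.078]
contact_force: [-1.3, 0.0, -0.5]
width: -0.002
```

```bash
python3 - <<'E'
from h import *
relc(-.212,-.03,.042)
c=snap('wrist','w23.png')
snap('side','s23.png')
E
```

```text
shift [-0.      0.0003  0.0004] rot [-0.01 -0.09 -0.15] rows 0.012800954795209917 0.02456887165931933
```

View pics/w23.png

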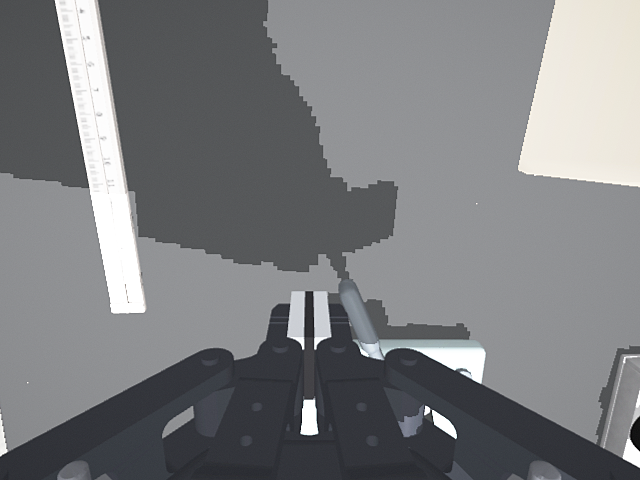

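>>> {"op": "drive_tool", "data": {"steps": [[0.0025,0,0,0,0,0,0],[0.005,0,0,0,0,0,0],[0.0075,0,0,0,0,0,0]]}}

```text
time: 22.6
tool_pos: [0.5191, 0.1487, 0.0425]
orientation: [-3.141, -0.002, 0.078]
contact_force: [-1.2, 0.5, -0.9]
width: 0.003
```

>>> {"op": "drive_tool", "data": {"steps": [[0.0025,0,0,0,0,0,0],[0.005,0,0,0,0,0,0]]}}

```text
time: 22.77
tool_pos: [0.5246, 0.1492, 0.0426]
orientation: [-3.141, -0.003, 0.078]
contact_force: [0.0, 0.6, -1.1]
width: -0.003
```

```bash
python3 - <<'E'
from h import *
relc(-.212,-.02,.042)
c=snap('wrist','w24.png')
E
```

```text
shift [-0.0036  0.0004  0.0006] rot [-0.01 -0.16 -0.16] rows 0.08839579363597451 0.030682592297978036
```

View pics/w24.png

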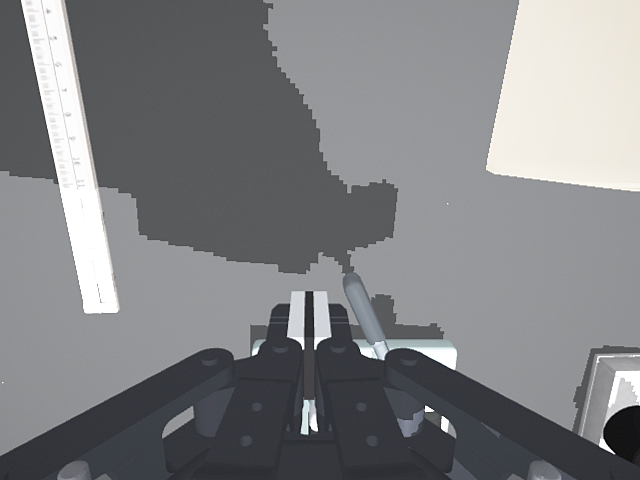

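>>> {"op": "drive_tool", "data": {"steps": [[0,0,0,0,0,0,0],[0,0,0,0,0,0,0]]}}

```text
time: 22.98
tool_pos: [0.5255, 0.1491, 0.0428]
orientation: [3.142, -0.004, 0.077]
contact_force: [0.4, -0.1, -0.1]
width: -0.002
```

```bash
python3 - <<'E'
from h import *
c=snap('wrist','w25.png')
E
```

```text
(no output)
```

View pics/w25.png

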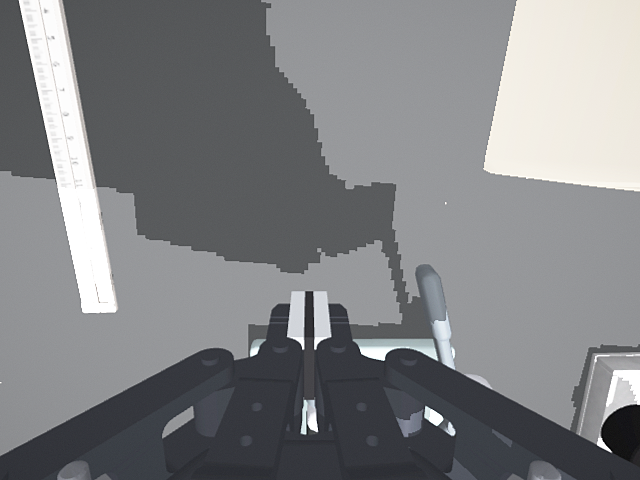

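>>> {"op": "drive_tool", "data": {"steps": [[-0.008,0,0,0,0,0,0],[-0.02,0,-0.01,0,0,0,0],[-0.02,0,-0.05,0,0,0,0],[-0.02,0,-0.09,0,0,0,0],[-0.02,0,-0.13,0,0,0,0],[-0.01,0.04,-0.16,0,0,0,0],[0,0.08,-0.18,0,0,0,0],[0,0.12,-0.2,0,0,0,0],[0,0.15,-0.2,0,0,0,0],[0,0.15,-0.2,0,0,0,0]]}}

```text
time: 23.87
tool_pos: [0.5367, -0.0092, 0.2451]
orientation: [3.141, -0.007, 0.068]
contact_force: [1.1, -0.9, 0.4]
width: -0.0
```

```bash
python3 - <<'E'
from h import *
c=snap('wrist','w26.png');snap('side','s26.png')
for k in ['fixed_grip','moving_grip','lever_tip','anvil','coupon_mid']:
  for d in spot_point(k,'wrist')[:1]: print(k,round(d['score'],2),np.round(d['at']),incl(ray(c,d['at'],.051)))
E
```

```text
fixed_grip 0.92 [309.  98.] [-0.14274222 -0.01492293]
moving_grip 0.74 [384.  98.] [-0.14200223  0.04513506]
coupon_mid 0.95 [205. 338.] [ 0.07182432 -0.11638779]
```

View pics/w26.png

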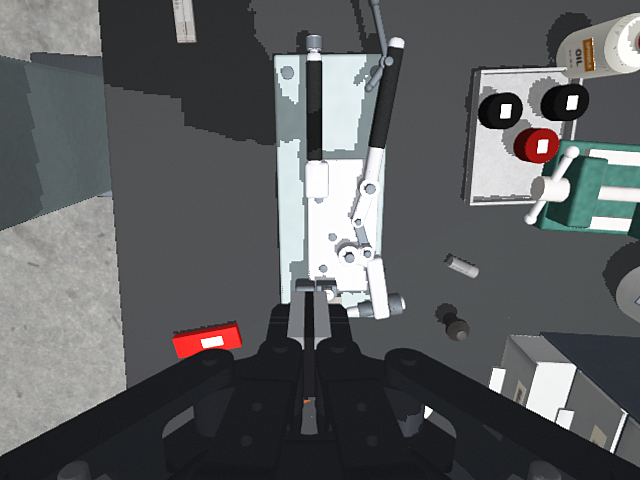

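>>> {"op": "drive_tool", "data": {"steps": [[0,0.04,0,0,0,0,0.3],[0,0.08,0,0,0,0,0.3],[0,0.12,0,0,0,0,0.3],[0,0.12,0,0,0,0,0.3],[0,0.12,0,0,0,0,0.3]]}}

```text
time: 24.63
tool_pos: [0.5449, -0.1207, 0.242]
orientation: [3.141, -0.002, 0.076]
contact_force: [-0.9, 0.7, -0.3]
width: 0.3
```

```bash
python3 - <<'E'
from h import *
c=snap('wrist','w27.png');snap('side','s27.png')
for k in ['seat_mid','end_stop','anvil','coupon_mid','rest_front']:
  for d in spot_point(k,'wrist')[:2]: print(k,round(d['score'],2),np.round(d['at']),incl(ray(c,d['at'],.051)))
p=proj(c,cl(.05,0,.05)).astype(int);print(p)
cv2.imwrite('pics/w27c.png',cv2.resize(c['color'][p[1]-60:p[1]+75,p[0]-80:p[0]+90,::-1],None,fx=4.4,fy=4.4,interpolation=cv2.INTER_CUBIC))
E
```

```text
end_stop 0.9 [331. 175.] [0.02956503 0.00054535]
end_stop 0.57 [414. 308.] [0.15186466 0.07838549]
anvil 0.61 [316. 193.] [ 0.04456333 -0.01220746]
coupon_mid 0.72 [197. 240.] [ 0.08595865 -0.11634305]
coupon_mid 0.58 [330. 215.] [ 6.40367751e-02 -8.24638455e-06]
[330 198]
```

View pics/w27c.png

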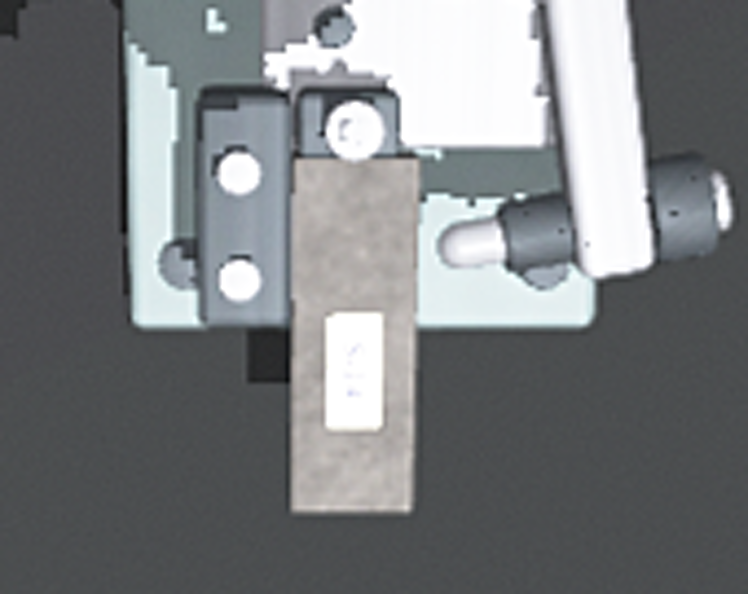

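View pics/s27.png

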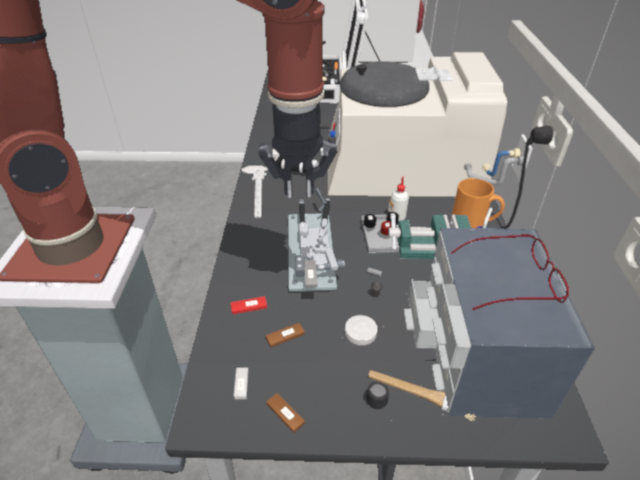

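The coupon lies home at clamp (64, 0) mm against the stop and the fixed jaw. The jaw is fully open and nothing else has moved, so I'm handing in.

```bash
python3 -c "
from bench import robot,readout
print(readout.observe()['contact_force']);print(robot.close_job())"
```

```text
[ 0.55135617 -0.24104137 -0.12290217]
the job is handed in; nothing more can be done
None
```

The hardness test was done in the order asked and handed in at about 25 s of the 72 s allowed.

**What I did:**
- **Coupon:** I laid the long dark grey coupon on the rest and slid it home. It pressed on the end stop with about 6 N and sat against the fixed jaw.
- **Squeeze:** I closed the handles until the toggle snapped over centre. The side force on the clamp stayed at about 4 N or less. The readings don't show the squeezing force itself.
- **Dent:** My hands were off the clamp for just over 4 s. Pictures showed it staying locked, with the lever tip within 3 mm of its expected locked place.
- **Release:** I pushed the lever along the clamp's +y over about 30 mm, with at most about 2 N, and the handle sprang open.

**Last checks:**
- **Handles:** The two grip points are about 60 mm apart by the detections, against 57 mm when open, so the handle is fully open.
- **Coupon position:** It lies about 1 mm from the seat point by the detections, touching the stop and the fixed jaw.
- **Clamp:** It has not moved to within the 1–2 mm I can measure.
- **Other things:** They look undisturbed in the side picture, and the tool was touching nothing at hand-in.

**Did not agree or was not seen:** Some detections were false, naming the decoy coupons as the long one, and I rejected those by colour. The dent itself was not visible to any camera, so I did not check it.

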